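# Clear the portion packer and restart it at setting 6

## Task

The portion packer has boxed a batch. First turn its dial all the way back to the stop at 0; then, with the dial at 0, move every carton from the steel catch tray into the blue tote, in a single layer on its floor. After that set the dial to 6, six clicks up from the stop, and only then press the start button fully down and let it go; do not shove or knock over the cups, the tape or the jar.

Things in the scene. Friction and masses are not known exactly. Their poses are not given: they have to be found in the camera images.
- packer: portion packer, fixed; origin on the counter under the centre of its steel catch tray (170 in x, 260 mm in y, walls 5 mm, rim 23 mm high). White cabinet 300 mm high, face at y = +215 mm; a sloping chute up to 62 mm high from y = +128 to the cabinet. Grey control deck 120 (x) by 200 (y) mm, centre x = +155, y = -15 mm, top 70 mm high, with dial (y = -60 mm) and start button (y = +40 mm)
- tray_floor (a point): centre of the catch tray's inner floor (160 by 250 mm), 5 mm above the counter
- dial (a joint): black dial on the deck, upright axis: rad, 0 at the end stop at mark 0, growing clockwise from above to 3.49 at the stop at mark 10. It clicks at each mark 0 to 10, 0.349 rad apart, and springs to the nearest when let go; a click takes under 0.1 N m. At 0 the pointer is 100 degrees anticlockwise of the packer's x axis. White ticks, longer at 0, 5 and 10
- dial_grip (a point): on the dial's axis, in its grip bar, 14 mm below the bar's top, 96 mm above the counter; its x axis runs along the bar and towards the pointer end (white line). Bar 44 mm long, 14 mm thick, 30 mm high, on a round skirt 54 mm across whose top is 10 mm above the deck
- start (a joint): travel of the start button, m: 0 when free, 0.006 fully down (about 5 N); it springs back
- start_top (a point): centre of the top of the round start button, 28 mm across, pressed straight down
- tote: blue plastic tote, fixed to the counter, open on top: 220 (x) by 300 (y) by 75 mm high outside, walls and floor 5 mm thick; origin under its centre
- tote_floor (a point): centre of the tote's inner floor (210 mm in x by 290 mm in y), axes as the tote's
- cups: stack of paper cups, 78 mm across, 135 mm high; origin at its foot; leave alone
- tape: roll of tape lying flat, 52 mm across, 24 mm high; leave alone
- jar: jar, 72 mm across, 110 mm high; leave alone
- carton1: sealed cardboard carton with a paper band, 50 (x) by 34 (y) by 56 (z) mm, 50 to 100 g, origin at the centre of its underside; four to six of the six are present, standing in the catch tray
- carton1_mid (a point): centre of carton1, axes as the carton's
- carton2: another such carton (may be absent)
- carton2_mid (a point): centre of carton2, axes as the carton's
- carton3: another such carton (may be absent)
- carton3_mid (a point): centre of carton3, axes as the carton's
- carton4: another such carton (may be absent)
- carton4_mid (a point): centre of carton4, axes as the carton's
- carton5: another such carton (may be absent)
- carton5_mid (a point): centre of carton5, axes as the carton's
- carton6: another such carton (may be absent)
- carton6_mid (a point): centre of carton6, axes as the carton's
Mind the look-alikes: they are no part of the job. What is shaped like the carton5 but orange, red or yellow is not meant.

How it is judged (in metres and radians):
On the way, in this order (a step that is already met when the one before it is completed fails the run):
1. the dial is back at 0 (value of joint dial between -0.1 and 0.1 rad), for 0.3 s.
2. every carton lies in the tote, in a single layer, while the dial is at 0 (all of step 1 and x of carton1_mid in the frame of tote_floor between -0.105 and 0.105 m and y of carton1_mid in the frame of tote_floor between -0.145 and 0.145 m and z of each of carton1_mid, carton2_mid, carton3_mid, carton4_mid, carton5_mid, carton6_mid in the frame of tote_floor below 0.038 m and linear speed of each of carton1, carton2, carton3, carton4, carton5, carton6 below 0.03 m/s and x of carton2_mid in the frame of tote_floor between -0.105 and 0.105 m and y of carton2_mid in the frame of tote_floor between -0.145 and 0.145 m and x of carton3_mid in the frame of tote_floor between -0.105 and 0.105 m and y of carton3_mid in the frame of tote_floor between -0.145 and 0.145 m and x of carton4_mid in the frame of tote_floor between -0.105 and 0.105 m and y of carton4_mid in the frame of tote_floor between -0.145 and 0.145 m and x of carton5_mid in the frame of tote_floor between -0.105 and 0.105 m and y of carton5_mid in the frame of tote_floor between -0.145 and 0.145 m and x of carton6_mid in the frame of tote_floor between -0.105 and 0.105 m and y of carton6_mid in the frame of tote_floor between -0.145 and 0.145 m), for 0.2 s.
3. the dial is at 6 (value of joint dial between 1.994 and 2.194 rad), for 0.3 s.
4. the start button is pressed with the dial at 6 (all of step 3 and value of joint start above 0.0045 m), for 0.04 s.
At the end, for the whole second after the job is handed in: the dial stands at 6 (within 0.1 rad), every carton rests inside the tote with its centre less than 38 mm above the tote's floor, and the start button has sprung back (all of step 3 and x of carton1_mid in the frame of tote_floor between -0.105 and 0.105 m and y of carton1_mid in the frame of tote_floor between -0.145 and 0.145 m and z of each of carton1_mid, carton2_mid, carton3_mid, carton4_mid, carton5_mid, carton6_mid in the frame of tote_floor below 0.038 m and linear speed of each of carton1, carton2, carton3, carton4, carton5, carton6 below 0.03 m/s and x of carton2_mid in the frame of tote_floor between -0.105 and 0.105 m and y of carton2_mid in the frame of tote_floor between -0.145 and 0.145 m and x of carton3_mid in the frame of tote_floor between -0.105 and 0.105 m and y of carton3_mid in the frame of tote_floor between -0.145 and 0.145 m and x of carton4_mid in the frame of tote_floor between -0.105 and 0.105 m and y of carton4_mid in the frame of tote_floor between -0.145 and 0.145 m and x of carton5_mid in the frame of tote_floor between -0.105 and 0.105 m and y of carton5_mid in the frame of tote_floor between -0.145 and 0.145 m and x of carton6_mid in the frame of tote_floor between -0.105 and 0.105 m and y of carton6_mid in the frame of tote_floor between -0.145 and 0.145 m and value of joint start below 0.0015 m); the robot touches nothing.
It fails at once if the start button is pressed while the dial is not at 6 (value of joint start above 0.004 m and not (value of joint dial between 1.994 and 2.194 rad)).
It fails at once if the cups, the tape or the jar are shoved or knocked over (distance of any of cups, tape, jar from where it was at the start of the episode above 0.04 m or angle between any of cups, jar's own z axis and vertical above 0.6 rad).
Of carton1, carton2, carton3, carton4, carton5, carton6 only 4 to 6 are there at a start; the rules pass over those that are not, and their reading is None.
At some moment in a run one of carton1, carton2, carton3, carton4, carton5, carton6 may be knocked a few centimetres aside while the robot is not near it.
Once in a run the grip may slacken for a moment while it holds something.
It also fails if it takes over 200 s, if anything falls off the work surface, if the arm or the gripper's body presses on something with over 40 N, if the wrist force passes 120 N, or if a joint passes its speed limit or range.

## Robot

A 6-joint arm with a two-finger parallel gripper is mounted at the origin on the work surface. World frame = base frame: x ahead of the robot, y to its left, z up, the work surface at z = 0. Lengths are in mm, angles in rad, forces in N, time in s.
With the tool pointing down it reaches from about 275 to 1000 mm from the base axis. Payload 8.4 kg.
Tool frame: the origin (TCP) lies between the finger pads; the fingertips stand r.nose_length ahead of it and the grasp point (between the pads) lies 8 mm behind it (r.nose_length is the distance from the TCP to the fingertips, in mm); y points along the fingers, x is the direction in which the jaws open and shut, and the axes are right-handed (so a half turn about y gives the same grasp; the last joint's range is limited). The gripper opens to 85 mm and grips with 20 to 120 N. Pads are 22 mm wide; open, the fingers measure 114 mm over their backs; the gripper's body (76 mm by 85 mm) begins 54 mm behind the grasp point. The pads swing forward as they close: fully open they stand 13 mm farther back than shut.
Start: joints at [1.146, 0.353, 1.633, -0, 1.155, -0.002], TCP at [256.446, 569.968, 242.281] pointing down, gripper open.
Joint ranges: [-2.63, 2.63], [-0.92, 2.1], [0.06, 2.66], [-1.3, 4.44], [0, 2.69], [-3.02, 3.02]. Speed limits (rad/s): [2.22, 2.22, 2.79, 3.14, 3.14, 3.14].

## Interface

Orientations are given as [roll, pitch, yaw] about the fixed x, y, z axes, in that order (R = Rz(yaw) Ry(pitch) Rx(roll)).
In Python, from rig import r, cams, order gives the robot as it stands. The module is installed in compiled form; this text tells all that it offers.
- The arm moves only by the shell command python3 -m crank 'ROWS' [FORCE]. ROWS is JSON, a list of rows, each a list of 7 numbers: the turn, a rotation vector about the tool's x, y, z in degrees, then the shift along the tool's x, y, z in cm, then the opening, from -1 (shut) to 1 (fully open). A call has exactly 10 rows; each row shifts and turns the pose as measured when the row begins, along the tool's axes as they then stand; what a row does not reach is not made up. A row lasts 1/12 s, in which the tool goes at most 41.7 mm and 7.16 degrees, less where a joint would pass 70% of its speed; a pose out of reach is approached as far as the arm can. A call with a gripper value outside its range is refused whole. The fingers move at their own pace and stop on an object; FORCE is the grip in N (left out, the last holds). Time passes only in rows, so rows that do not move let the fingers close, or fill a call up. It gives the time, the measured TCP pose, the force and the opening at its end, in the units of the state.
- r.sense(): the state, without advancing time (a new reading comes with each control period).
- cams.grab_frame(name): name is "scene" or "top" or "wrist"; returns the picture (420x560x3 uint8, blue, green, red); there is no depth.
- cams.camera_info(name): a dict with "intrinsics" (3x3 intrinsics, pixels), "k1" (the pictures are not rectified: a ray, as slopes to the right and down, at radius r is drawn at 1 + k1 r^2 times it, then the intrinsics apply), "view" (4x4, takes a point from world to camera coordinates); the wrist camera has in their place "hand_eye" (4x4, takes a point from camera to tool coordinates, whose origin is the TCP and whose axes are the tool frame's). Camera axes: x right, y up, looking along -z (the intrinsics and any distortion apply to the point x, -y, -z); pixel columns grow to the right and rows downward; lengths in mm; the calibration is good to about 2 mm. A picture is of the moment at which its call begins: read the wrist's pose just before it. camera_info takes no time and is no camera call.
- order.sign_off(): hands the job in, once; it reports no verdict.
The state is a dict: "clock": time; "qpos": joint angles; "qvel": joint speeds; "joint_efforts": joint torques, N m; "eef_pos": TCP position; "tcp_rot": TCP orientation; "contact_force": force on the tool from outside, world axes, zero at the start; "wrist_torque": the same for the moment, N m; "opening": opening from 0.0 (shut) to 1.0 (fully open).
Only numpy, scipy, OpenCV 4.12 (cv2) and the standard library are available. Lean on these libraries where they do the work, as an engineer would, in place of code of your own. Each camera call takes 0.05 s, during which the arm holds its last target.

## Working session

There is one attempt and no reset: what is moved stays moved. The work goes in short steps, Python scripts to look and compute and a shell command to move; the robot and the scene stay as the last step left them, time stands still between calls to the robot, and variables do not carry over. Pictures are saved under pics/ and viewed, and the job is handed in when it is done.

```bash
mkdir -p pics
cat > h.py <<'E'
import numpy as np, cv2
from rig import r, cams, order
from scipy.spatial.transform import Rotation as Rn
def info(n):
    return cams.camera_info(n)
E
python3 - <<'E'
from h import *
np.set_printoptions(suppress=True,precision=4)
print(r.sense(), r.nose_length)
for n in ['scene','top','wrist']:
    im=cams.grab_frame(n); cv2.imwrite(f'pics/{n}0.png',im); print(n,info(n))
E
```

```text
{'clock': 0.0, 'qpos': array([ 1.1456,  0.3537,  1.6341, -0.    ,  1.1552, -0.0024]), 'qvel': array([ 0.    ,  0.0019, -0.0022, -0.0005, -0.0002, -0.0011]), 'joint_efforts': array([  0.    , -60.5258, -34.2074,  -0.    ,   0.0095,   0.    ]), 'eef_pos': array([256.2682, 569.523 , 241.5502]), 'tcp_rot': array([-1.5708,  0.0014,  1.148 ]), 'contact_force': array([-0.6857, -0.4432,  0.2866]), 'wrist_torque': array([0.014 , 0.0563, 0.0183]), 'opening': 1.002554528231745} 11.0
scene {'intrinsics': array([[471.9878,   0.    , 273.4867],
       [  0.    , 471.9878, 210.7409],
       [  0.    ,   0.    ,   1.    ]]), 'k1': 0.03513802084011956, 'view': array([[    0.8038,     0.5949,     0.0007,  -425.1566],
       [   -0.4707,     0.6353,     0.6122,   198.9615],
       [    0.3637,    -0.4925,     0.7907, -1339.8832],
       [    0.    ,     0.    ,     0.    ,     1.    ]])}
top {'intrinsics': array([[411.2264,   0.    , 280.9717],
       [  0.    , 411.2264, 205.6822],
       [  0.    ,   0.    ,   1.    ]]), 'k1': -0.12328378091519873, 'view': array([[   -0.0265,    -0.9996,     0.0011,    19.6862],
       [    0.985 ,    -0.0259,     0.1707,  -513.6164],
       [   -0.1706,     0.0056,     0.9853, -1029.6815],
       [    0.    ,     0.    ,     0.    ,     1.    ]])}
wrist {'intrinsics': array([[369.3894,   0.    , 278.052 ],
       [  0.    , 369.3894, 211.2047],
       [  0.    ,   0.    ,   1.    ]]), 'k1': -0.032209656751489235, 'hand_eye': array([[   1.    ,   -0.0004,    0.0011,   -1.1061],
       [   0.0012,    0.3288,   -0.9444, -131.8598],
       [   0.0001,    0.9444,    0.3288,   85.0208],
       [   0.    ,    0.    ,    0.    ,    1.    ]])}
```

View pics/scene0.png

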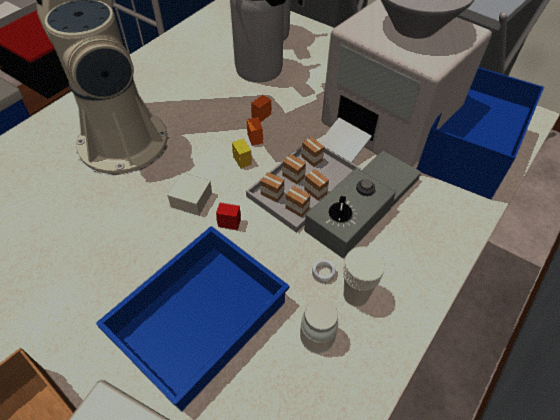

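View pics/top0.png

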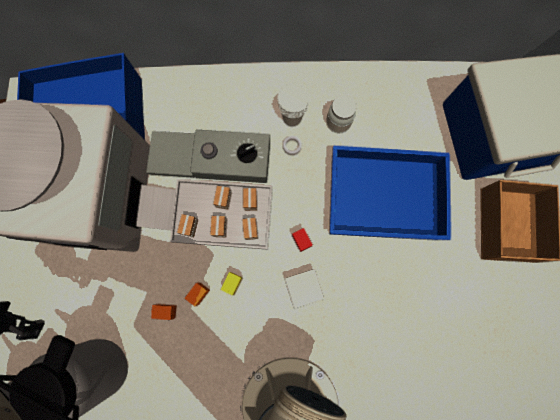

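View pics/wrist0.png

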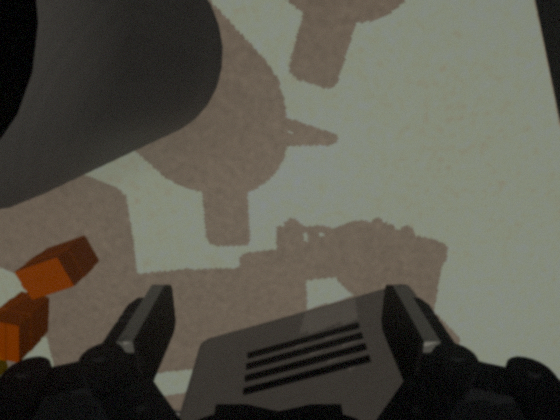

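```bash
cat >> h.py <<'E'
def ray(n,u,v,pose=None):
    i=info(n);K=np.array(i['intrinsics']);k1=i['k1']
    xd=(u-K[0,2])/K[0,0]; yd=(v-K[1,2])/K[1,1]
    rd=np.hypot(xd,yd); rr=rd
    for _ in range(30): rr=rd/(1+k1*rr*rr)
    s=rr/rd if rd>0 else 1
    d=np.array([xd*s,-yd*s,-1.])
    if n=='wrist':
        H=np.array(i['hand_eye']); p,q=pose
        R=Rn.from_euler('xyz',q).as_matrix()
        return R@H[:3,3]+p, R@(H[:3,:3]@d)
    V=np.array(i['view']); R=V[:3,:3]
    return -R.T@V[:3,3], R.T@d
def at(n,u,v,z,pose=None):
    o,d=ray(n,u,v,pose); return (o+d*(z-o[2])/d[2])
def proj(n,P,pose=None):
    i=info(n);K=np.array(i['intrinsics']);k1=i['k1']
    if n=='wrist':
        H=np.array(i['hand_eye']); p,q=pose
        R=Rn.from_euler('xyz',q).as_matrix()
        c=H[:3,:3].T@((R.T@(np.array(P)-p))-H[:3,3])
    else:
        V=np.array(i['view']); c=V[:3,:3]@np.array(P)+V[:3,3]
    x=c[0]/-c[2];y=-c[1]/-c[2];s=1+k1*(x*x+y*y)
    return K[0,0]*x*s+K[0,2],K[1,1]*y*s+K[1,2]
def crop(im,x0,y0,x1,y1,f,name):
    c=cv2.resize(im[y0:y1,x0:x1],None,fx=f,fy=f,interpolation=cv2.INTER_CUBIC); cv2.imwrite('pics/'+name,c)
E
python3 - <<'E'
from h import *
im=cv2.imread('pics/top0.png')
crop(im,130,115,280,255,5,'c1.png')
crop(im,270,80,460,250,4,'c2.png')
im=cv2.imread('pics/scene0.png')
crop(im,230,120,430,260,4,'c3.png')
E
```

```text
(no output)
```

View pics/c1.png

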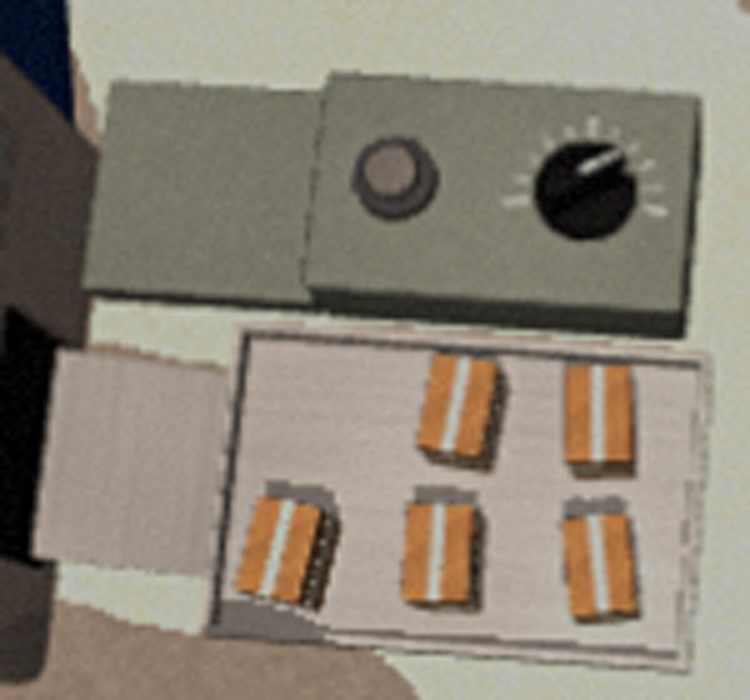

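View pics/c2.png

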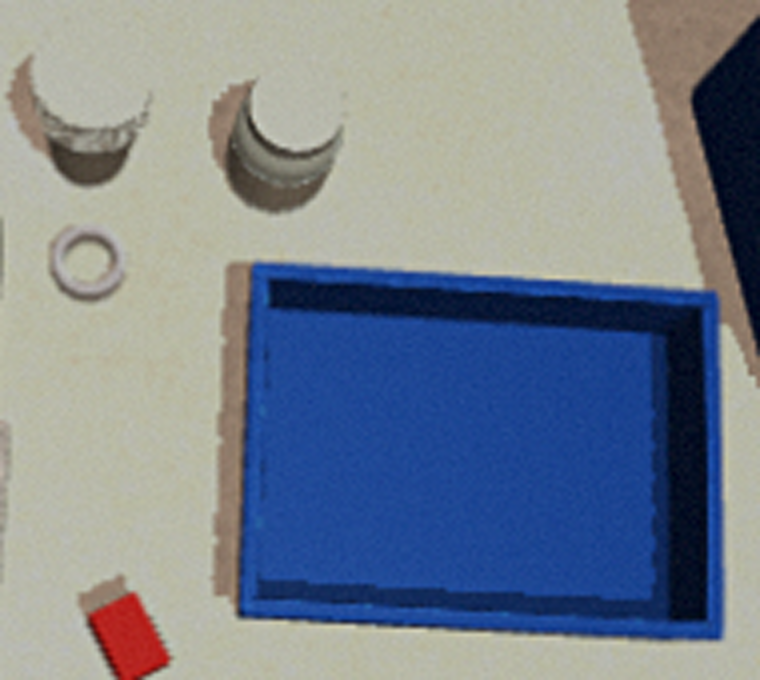

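View pics/c3.png

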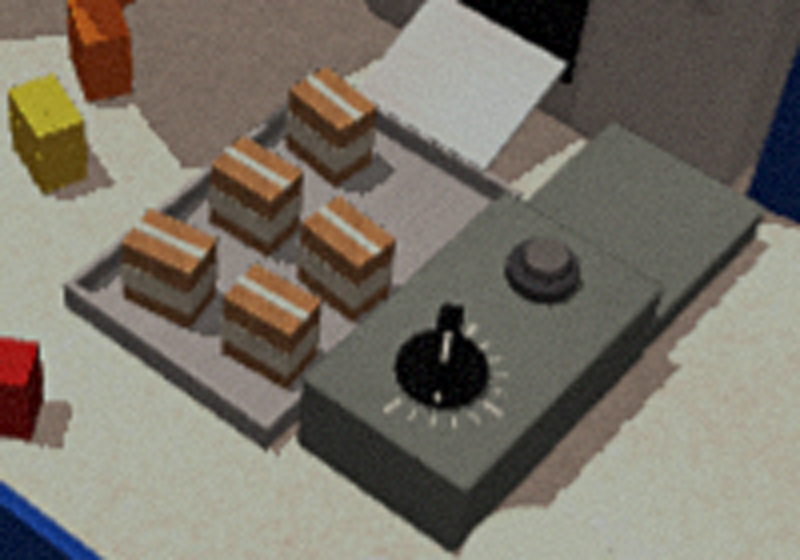

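```bash
cat > fit.py <<'E'
from h import *
np.set_printoptions(suppress=True,precision=2)
def rigid(A,B):
    A=np.array(A,float);B=np.array(B,float)
    a=A-A.mean(0);b=B-B.mean(0)
    th=np.arctan2((a[:,0]*b[:,1]-a[:,1]*b[:,0]).sum(),(a*b).sum())
    c,s=np.cos(th),np.sin(th);R=np.array([[c,-s],[s,c]]);t=B.mean(0)-R@A.mean(0)
    return th,t,R,(A@R.T+t)-B
c1=lambda u,v:(130+u/5,115+v/5)
c2=lambda u,v:(270+u/4,80+v/4)
# image up=+x, left=+y
tr=[at('top',*c1(*p),23)[:2] for p in [(242,325),(712,352),(690,670),(210,634)]]
P=rigid([(85,130),(85,-130),(-85,-130),(-85,130)],tr); print('packer',P)
dk=[at('top',*c1(*p),70)[:2] for p in [(330,73),(700,97),(686,312),(308,287)]]
PD=rigid([(215,85),(215,-115),(95,-115),(95,85)],dk); print('packer by deck',PD)
tt=[at('top',*c2(*p),75)[:2] for p in [(252,264),(718,292),(722,638),(240,616)]]
T=rigid([(110,150),(110,-150),(-110,-150),(-110,150)],tt); print('tote',T)
for nm,q in [('P',P),('PD',PD)]:
    print(nm,'dial',q[2]@[155,-60]+q[1],'btn',q[2]@[155,40]+q[1])
print('btn img',at('top',*c1(388,170),85),'skirt',at('top',*c1(585,190),80))
a=at('top',*c1(580,172),110);b=at('top',*c1(622,150),110);print('ptr',np.degrees(np.arctan2(*(b-a)[[1,0]]))-np.degrees(P[0]))
for q in [[(433,354),(500,360),(487,460),(417,450)],[(565,364),(632,364),(634,462),(564,466)],[(265,495),(326,502),(302,602),(236,590)],[(406,502),(476,504),(472,604),(402,602)],[(565,516),(627,512),(638,612),(575,621)]]:
    w=np.array([at('top',*c1(*p),61)[:2] for p in q])
    m=rigid([(25,17),(25,-17),(-25,-17),(-25,17)],w); print('carton',m[1],np.degrees(m[0]),np.abs(m[3]).max())
for n,u,v,z in [('cups',292,100,130),('jar',343,110,105),('tape',291,145,24)]: print(n,at('top',u,v,z))
E
python3 fit.py
```

```text
packer (np.float64(-0.09098234268145296), array([500.19, 162.53]), array([[ 1.  ,  0.09],
       [-0.09,  1.  ]]), array([[ 0.97,  1.8 ],
       [-0.5 , -2.22],
       [ 0.34, -2.23],
       [-0.81,  2.65]]))
packer by deck (np.float64(-0.09399982588263252), array([499.43, 162.7 ]), array([[ 1.  ,  0.09],
       [-0.09,  1.  ]]), array([[ 0.89,  0.55],
       [ 1.77, -2.11],
       [-1.23, -0.54],
       [-1.43,  2.1 ]]))
tote (np.float64(-0.08017614376533398), array([ 536.22, -279.75]), array([[ 1.  ,  0.08],
       [-0.08,  1.  ]]), array([[-5.39, -5.23],
       [-5.08,  7.31],
       [ 5.12,  4.46],
       [ 5.36, -6.54]]))
P dial [649.1  88.7] btn [658.18 188.29]
PD dial [648.11  88.41] btn [657.5  187.97]
btn img [660.72 192.24  85.  ] skirt [648.36  90.53  80.  ]
ptr -57.52533292915965
carton [540.06 158.44] -8.355668307664768 1.6259814722473038
carton [533.91  86.21] -0.2721850780317487 1.9319928759345544
carton [468.64 250.03] -13.27621262376475 2.411227156179848
carton [463.73 169.03] -2.610339548173467 1.1343324175693112
carton [455.37  86.02] 4.836075250655915 2.2472525419455565
cups [769.99 -28.52 130.  ]
jar [ 750.71 -160.86  105.  ]
tape [685.33 -25.91  24.  ]
```

```bash
cat >> h.py <<'E'
def to(x,y,z,yaw,show=True):
    s=r.sense(); R=Rn.from_euler('xyz',s['tcp_rot']).as_matrix()
    Rt=Rn.from_euler('xyz',[-np.pi/2,0,np.radians(yaw)]).as_matrix()
    d=R.T@(np.array([x,y,z])-s['eef_pos'])/10
    w=np.degrees(Rn.from_matrix(R.T@Rt).as_rotvec())
    print('t%.1f'%s['clock'],'pos',np.round(s['eef_pos'],1),'rpy',np.round(np.degrees(s['tcp_rot']),1),'open %.3f'%s['opening'],'F',np.round(s['contact_force'],1),'q',np.round(s['qpos'],2))
    print('  shift cm',np.round(d,2),'turn deg',np.round(w,1))
E
python3 - <<'E'
from h import *
for P in [(256,570,242),(256,570,350),(0,0,0),(150,330,0),(256,570,0),(350,250,0),(420,385,300)]:
    print(P,proj('top',P),proj('scene',P))
to(330,180,250,65.8)
E
```

```text
(256, 570, 242) (np.float64(23.66306346122019), np.float64(314.2776114578029)) (np.float64(316.1330171614179), np.float64(1.291042868830857))
(256, 570, 350) (np.float64(-8.187174217858512), np.float64(318.16632817033457)) (np.float64(319.20366324924396), np.float64(-38.84272547196343))
(0, 0, 0) (np.float64(288.59225050760904), np.float64(404.50508042925225)) (np.float64(123.07499227003754), np.float64(140.35235081117406))
(150, 330, 0) (np.float64(161.58479321019234), np.float64(347.9647657129246)) (np.float64(238.11463468176476), np.float64(100.32086468824146))
(256, 570, 0) (np.float64(75.88276226687375), np.float64(307.4115715221994)) (np.float64(310.5891336992045), np.float64(74.17503760191778))
(350, 250, 0) (np.float64(191.2812386462776), np.float64(271.35072051280315)) (np.float64(275.2189472561425), np.float64(142.47786954517738))
(420, 385, 300) (np.float64(93.88701755958394), np.float64(234.88705232524174)) (np.float64(332.50080571421006), np.float64(31.846661901144955))
t0.1 pos [256.3 569.7 241.7] rpy [-90.    0.1  65.8] open 0.999 F [0.2 0.7 0.7] q [ 1.15  0.35  1.63 -0.    1.16 -0.  ]
  shift cm [-32.51  -0.79 -22.71] turn deg [-0.  -0.  -0.1]
```

Run:
```python
from h import *
im=cv2.imread('pics/scene0.png'); crop(im,200,0,500,180,2.6,'c4.png')
```

```text
(no output)
```

View pics/c4.png

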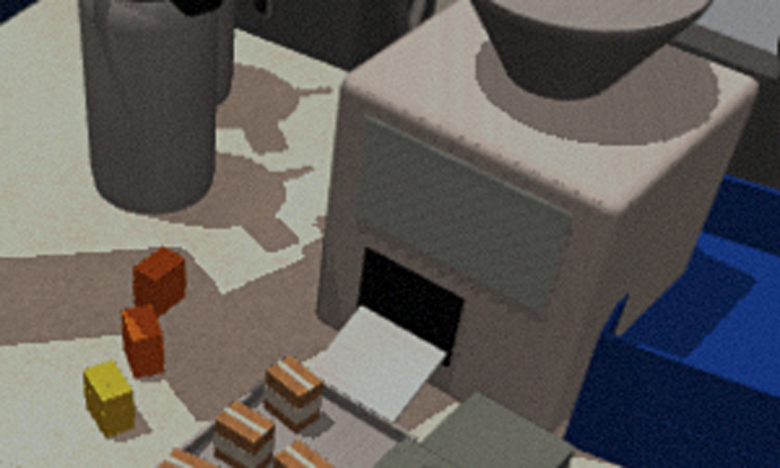

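Run:
```python
from h import *
f=at('scene',258,72,0);print('foot',f)
for z in (150,200,250,300,350): print(z,proj('scene',(f[0],f[1]+20,z)),proj('top',(f[0],f[1]+20,z)))
to(256,570,480,65.8)
```

```text
foot [112.6766566  478.07770547   0.        ]
150 (np.float64(260.77719223092345), np.float64(26.280135600278328)) (np.float64(73.66677385652812), np.float64(373.7250649421755))
200 (np.float64(260.41488879390397), np.float64(10.350658965871673)) (np.float64(63.027543213869336), np.float64(378.5014748553273))
250 (np.float64(260.0294662975597), np.float64(-6.564683031143289)) (np.float64(51.34237809939614), np.float64(383.71223025711186))
300 (np.float64(259.61854941157696), np.float64(-24.564792243347767)) (np.float64(38.480192981836154), np.float64(389.4010987685497))
350 (np.float64(259.1794168287663), np.float64(-43.76275094782855)) (np.float64(24.301806416612465), np.float64(395.60855084955347))
t0.1 pos [256.3 569.7 241.7] rpy [-90.    0.1  65.8] open 0.999 F [0.2 0.7 0.7] q [ 1.15  0.35  1.63 -0.    1.16 -0.  ]
  shift cm [-1.000e-02 -2.383e+01  4.000e-02] turn deg [-0.  -0.  -0.1]
```

```bash
python3 -m crank '[[0,0,0,0,-4,0,1],[0,0,0,0,-4,0,1],[0,0,0,0,-4,0,1],[0,0,0,0,-4,0,1],[0,0,0,0,-4,0,1],[0,0,0,0,-4,0,1],[0,0,0,-3.3,0,-2.3,1],[0,0,0,-3.3,0,-2.3,1],[0,0,0,-3.3,0,-2.3,1],[0,0,0,-3.3,0,-2.3,1]]' 40; python3 -c "
from h import *
to(330,200,450,65.8)"
```

```text
clock: 0.98
eef_pos: [285.6, 412.9, 490.3]
tcp_rot: [-1.571, 0.006, 1.155]
contact_force: [1.0, 0.1, 0.7]
opening: 1.0
t1.0 pos [285.6 412.9 490.3] rpy [-90.    0.4  66.2] open 1.000 F [1.  0.1 0.7] q [ 0.96  0.01  1.52 -0.    1.61 -0.19]
  shift cm [-17.66   4.14 -12.66] turn deg [-0.   0.4 -0.4]
```

```bash
python3 -m crank '[[0,0,0,-3.3,0.7,-2.3,1],[0,0,0,-3.3,0.7,-2.3,1],[0,0,0,-3.3,0.7,-2.3,1],[0,7,0,0,0,0,1],[0,7,0,0,0,0,1],[0,7,0,0,0,0,1],[0,7,0,0,0,0,1],[0,7,0,0,0,0,1],[0,7,0,0,0,0,1],[0,7,0,0,0,0,1]]'; python3 -c "
from h import *
to(648,89,230,-155)"
```

```text
clock: 1.82
eef_pos: [308.0, 280.3, 469.4]
tcp_rot: [-1.577, 0.002, 0.285]
contact_force: [-0.5, 0.4, -0.3]
opening: 1.004
t1.8 pos [308.  280.3 469.4] rpy [-90.4   0.1  16.3] open 1.004 F [-0.5  0.4 -0.3] q [ 0.74 -0.14  1.7  -0.01  1.58  0.45]
  shift cm [ 27.29  24.07 -27.76] turn deg [  0.2 171.3   0.5]
```

```bash
python3 -m crank '[[0,0,0,2.3,2,-2.4,1],[0,0,0,2.3,2,-2.4,1],[0,0,0,2.3,2,-2.4,1],[0,0,0,2.3,2,-2.4,1],[0,0,0,2.3,2,-2.4,1],[0,0,0,2.3,2,-2.4,1],[0,0,0,2.3,2,-2.4,1],[0,0,0,2.3,2,-2.4,1],[0,0,0,2.3,2,-2.4,1],[0,0,0,2.3,2,-2.4,1]]'; python3 -m crank '[[0,7,0,0,0,0,1],[0,7,0,0,0,0,1],[0,7,0,0,0,0,1],[0,7,0,0,0,0,1],[0,7,0,0,0,0,1],[0,7,0,0,0,0,1],[0,7,0,0,0,0,1],[0,7,0,0,0,0,1],[0,7,0,0,0,0,1],[0,7,0,0,0,0,1]]';python3 -m crank '[[0,7,0,0,0,0,1],[0,7,0,0,0,0,1],[0,7,0,0,0,0,1],[0,7,0,0,0,0,1],[0,7,0,0,0,0,1],[0,7,0,0,0,0,1],[0,7,0,0,0,0,1],[0,7,0,0,0,0,1],[0,7,0,0,0,0,1],[0,7,0,0,0,0,1]]'; python3 -c "
from h import *
to(648,89,230,-155)
s=r.sense();im=cams.grab_frame('wrist');cv2.imwrite('pics/w1.png',im);np.save('pose.npy',np.array([s['eef_pos'],s['tcp_rot']]))
print(proj('wrist',(648,89,110),(s['eef_pos'],s['tcp_rot'])))"
```

```text
clock: 2.65
eef_pos: [603.6, 107.4, 266.7]
tcp_rot: [-1.57, -0.008, 0.279]
contact_force: [1.1, 0.2, 1.0]
opening: 1.001
clock: 3.48
eef_pos: [605.1, 100.4, 253.4]
tcp_rot: [-1.58, 0.004, -0.97]
contact_force: [0.4, -0.5, -0.3]
opening: 0.998
clock: 4.32
eef_pos: [603.0, 100.0, 250.1]
tcp_rot: [-1.581, -0.012, -2.22]
contact_force: [-0.2, -0.7, 0.2]
opening: 0.998
t4.3 pos [603.  100.  250.1] rpy [ -90.6   -0.7 -127.2] open 0.998 F [-0.2 -0.7  0.2] q [ 0.16  0.33  1.64 -0.    1.18  2.38]
  shift cm [-1.87  1.94  4.27] turn deg [ 0.4 27.8  0.8]
(np.float64(248.57393117987735), np.float64(142.40500875908486))
```

View pics/w1.png

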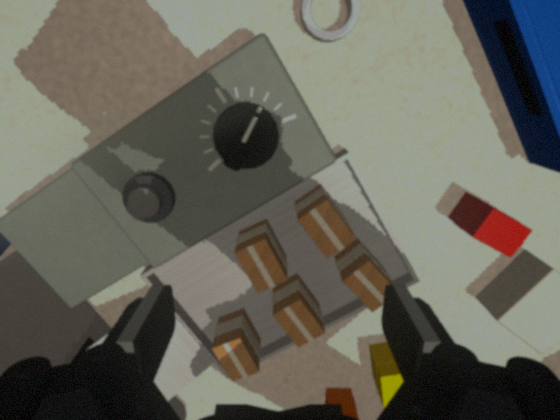

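```bash
python3 -c "
from h import *
im=cv2.imread('pics/w1.png');crop(im,180,70,320,190,5,'c5.png')"
```

```text
(no output)
```

View pics/c5.png

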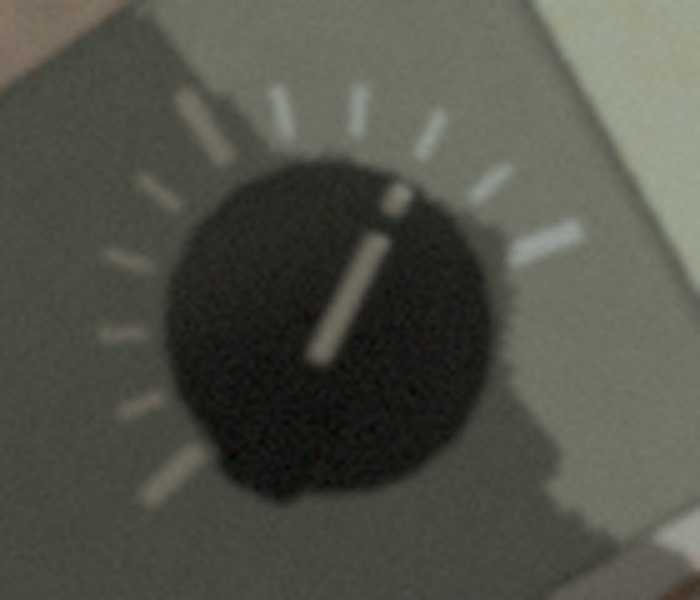

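```bash
python3 -c "
from h import *
p=np.load('pose.npy')
c=lambda u,v,z:at('wrist',180+u/5,70+v/5,z,p)
C=c(332,325,80);print(C)
a=c(318,360,110);b=c(380,235,110);print(a,b,np.degrees(np.arctan2(*(b-a)[[1,0]])))
d=c(400,198,80);print(d,np.degrees(np.arctan2(*(d-C)[[1,0]])))
t5=c(205,128,70)-C;print(np.degrees(np.arctan2(t5[1],t5[0])))
print('btn',at('wrist',148,197,88,p))
"
```

```text
[651.06689848  91.19134989  80.        ]
[650.4351394   91.70239394 110.        ] [658.94916134  73.44182545 110.        ] -65.0026314068945
[660.07850004  70.19549183  80.        ] -66.77057723612872
-3.229251842623205
btn [661.56781818 186.96068664  88.        ]
```

```bash
python3 -m crank '[[0,7,0,0,0,0,0.3],[0,7,0,0,0,0,0.3],[0,7,0,0,0,0,0.3],[0,6.8,0,0,0,0,0.3],[0,0,0,0,0,0,0],[0,0,0,0,0,0,0],[0,0,0,0,0,0,0],[0,0,0,0,0,0,0],[0,0,0,0,0,0,0],[0,0,0,0,0,0,0]]' 40; python3 -c "
from h import *
to(650,90.5,95,-155)"
```

```text
clock: 5.2
eef_pos: [601.8, 99.8, 248.3]
tcp_rot: [-1.576, -0.018, -2.69]
contact_force: [-0.4, -0.2, 0.0]
opening: 0.497
t5.2 pos [601.8  99.8 248.3] rpy [ -90.3   -1.1 -154.1] open 0.497 F [-0.4 -0.2  0. ] q [ 0.16  0.33  1.65 -0.    1.18  2.85]
  shift cm [-4.21 15.24  3.02] turn deg [0.3 0.9 1.1]
```

```bash
python3 -m crank '[[0.3,0.9,1.1,-2.1,0,1.5,0],[0,0,0,-2.1,0,1.5,0],[0,0,0,0,3,0,0],[0,0,0,0,3,0,0],[0,0,0,0,2.5,0,0],[0,0,0,0,2,0,0],[0,0,0,0,0,0,0],[0,0,0,0,0,0,0],[0,0,0,0,0,0,0],[0,0,0,0,0,0,0]]'; python3 -c "
from h import *
to(650,90.5,95,-155)"
```

```text
clock: 6.03
eef_pos: [658.1, 90.8, 143.2]
tcp_rot: [-1.568, 0.008, -2.695]
contact_force: [-0.7, 0.6, 0.0]
opening: 0.498
t6.0 pos [658.1  90.8 143.2] rpy [ -89.8    0.5 -154.4] open 0.498 F [-0.7  0.6  0. ] q [ 0.13  0.51  1.63 -0.    0.99  2.83]
  shift cm [ 0.78  4.81 -0.34] turn deg [-0.2  0.6 -0.5]
```

```bash
python3 -m crank '[[-0.2,0.6,-0.5,0.78,0,-0.34,0],[0,0,0,0,1.5,0,0],[0,0,0,0,1.5,0,0],[0,0,0,0,1,0,0],[0,0,0,0,0,0,0],[0,0,0,0,0,0,0],[0,0,0,0,0,0,0],[0,0,0,0,0,0,0],[0,0,0,0,0,0,0],[0,0,0,0,0,0,0]]'; python3 -c "
from h import *
to(650,90.5,95,-155)
s=r.sense();im=cams.grab_frame('wrist');cv2.imwrite('pics/w2.png',im)"
```

```text
clock: 6.87
eef_pos: [651.8, 91.2, 109.2]
tcp_rot: [-1.569, 0.008, -2.707]
contact_force: [-0.2, 0.0, -0.4]
opening: 0.498
t6.9 pos [651.8  91.2 109.2] rpy [ -89.9    0.4 -155.1] open 0.498 F [-0.2  0.  -0.4] q [0.14 0.54 1.67 0.   0.93 2.84]
  shift cm [ 0.2   1.42 -0.01] turn deg [-0.1 -0.1 -0.4]
```

View pics/w2.png

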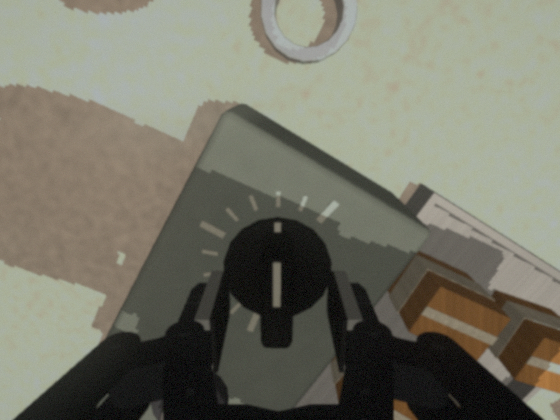

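```bash
python3 -m crank '[[0,0,0,0.2,1.3,0,0],[0,0,0,0,0,0,-1],[0,0,0,0,0,0,-1],[0,0,0,0,0,0,-1],[0,0,0,0,0,0,-1],[0,0,0,0,0,0,-1],[0,0,0,0,0,0,-1],[0,0,0,0,0,0,-1],[0,0,0,0,0,0,-1],[0,0,0,0,0,0,-1]]' 40; python3 -c "
from h import *
to(650,90.5,95,-155)"
```

```text
clock: 7.75
eef_pos: [652.5, 91.2, 95.9]
tcp_rot: [-1.569, 0.013, -2.708]
contact_force: [0.3, 0.6, 0.2]
opening: 0.152
t7.8 pos [652.5  91.2  95.9] rpy [ -89.9    0.8 -155.1] open 0.152 F [0.3 0.6 0.2] q [0.14 0.56 1.67 0.   0.9  2.84]
  shift cm [ 0.26  0.09 -0.04] turn deg [-0.1 -0.1 -0.8]
```

```bash
python3 -m crank '[[0,-7,0,0,0,0,-1],[0,-7,0,0,0,0,-1],[0,-7,0,0,0,0,-1],[0,-7,0,0,0,0,-1],[0,-7,0,0,0,0,-1],[0,-7,0,0,0,0,-1],[0,-7,0,0,0,0,-1],[0,-7,0,0,0,0,-1],[0,-7,0,0,0,0,-1],[0,-7,0,0,0,0,-1]]'; python3 -c "
from h import *
to(651,91,95,5)"
```

```text
clock: 8.58
eef_pos: [654.3, 94.3, 96.0]
tcp_rot: [-1.553, 0.007, -1.46]
contact_force: [0.8, 2.8, 1.1]
opening: 0.153
t8.6 pos [654.3  94.3  96. ] rpy [-89.    0.4 -83.6] open 0.153 F [0.8 2.8 1.1] q [0.14 0.56 1.67 0.01 0.89 1.59]
  shift cm [ 0.29  0.09 -0.36] turn deg [ -1.1 -88.6   0.5]
```

```bash
python3 -m crank '[[-1,-7,0.4,0.2,0,-0.2,-1],[0,-7,0,0,0,0,-1],[0,-7,0,0,0,0,-1],[0,-7,0,0,0,0,-1],[0,-7,0,0,0,0,-1],[0,-7,0,0,0,0,-1],[0,-7,0,0,0,0,-1],[0,-7,0,0,0,0,-1],[0,-7,0,0,0,0,-1],[0,-7,0,0,0,0,-1]]'; python3 -c "
from h import *
to(651,91,95,5)"
```

```text
clock: 9.42
eef_pos: [652.1, 96.9, 96.0]
tcp_rot: [-1.553, 0.005, -0.211]
contact_force: [-1.3, 0.9, 2.1]
opening: 0.155
t9.4 pos [652.1  96.9  96. ] rpy [-89.    0.3 -12.1] open 0.155 F [-1.3  0.9  2.1] q [0.14 0.56 1.66 0.02 0.91 0.33]
  shift cm [ 0.02  0.08 -0.6 ] turn deg [ -1.  -17.1  -0.1]
```

```bash
python3 -m crank '[[-0.8,-6,0,0,0,-0.3,-1],[0,-6,0,0,0,-0.2,-1],[0,-6,0,0,0,0,-1],[0,0,0,0,0,0,-1],[0,0,0,0,0,0,0.2],[0,0,0,0,0,0,0.2],[0,0,0,0,0,0,0.2],[0,0,0,0,0,0,0.2],[0,0,0,0,-2,0,0.2],[0,0,0,0,-3,0,0.2]]'; python3 -c "
from h import *
to(651,91,95,5)
s=r.sense();im=cams.grab_frame('wrist');cv2.imwrite('pics/w3.png',im);np.save('pose.npy',np.array([s['eef_pos'],s['tcp_rot']]))"
```

```text
clock: 10.25
eef_pos: [646.7, 95.7, 140.1]
tcp_rot: [-1.559, 0.013, 0.11]
contact_force: [0.7, 0.2, -0.1]
opening: 0.597
t10.2 pos [646.7  95.7 140.1] rpy [-89.3   0.7   6.3] open 0.597 F [ 0.7  0.2 -0.1] q [0.14 0.51 1.64 0.01 1.01 0.02]
  shift cm [ 0.44  4.5  -0.57] turn deg [-0.7  1.3 -0.7]
```

View pics/w3.png

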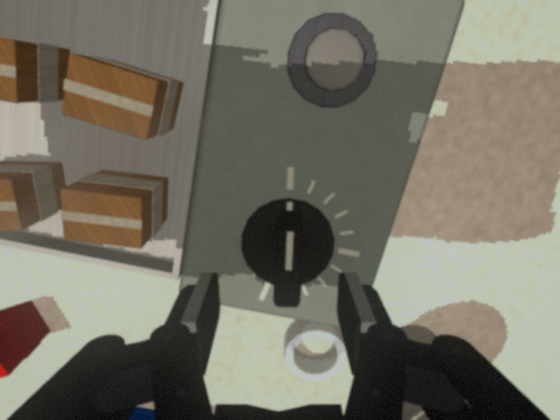

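```bash
python3 -m crank '[[-0.7,0,-0.7,0,-3.5,0,0.2],[0,0,0,-2,-3.5,0,0.2],[0,0,0,-3,-3,0.5,0.5],[0,0,0,-3.5,0,0.5,0.5],[0,0,0,-3.5,0,0.5,0.5],[0,0,0,-3.5,0,0.5,0.5],[0,-7,0,0,0,0,0.5],[0,-7,0,0,0,0,0.5],[0,-7,0,0,0,0,0.5],[0,-7,0,0,0,0,0.5]]';python3 -m crank '[[0,-7,0,0,0,0,0.5],[0,-7,0,0,0,0,0.5],[0,-7,0,0,0,0,0.5],[0,-7,0,0,0,0,0.5],[0,-7,0,0,0,0,0.5],[0,-7,0,0,0,0,0.5],[0,-7,0,0,0,0,0.5],[0,0,0,0,0,0,0.5],[0,0,0,0,0,0,0.5],[0,0,0,0,0,0,0.5]]'; python3 -c "
from h import *
to(540,158,150,82)
s=r.sense();im=cams.grab_frame('wrist');cv2.imwrite('pics/w4.png',im);np.save('pose.npy',np.array([s['eef_pos'],s['tcp_rot']]))
im=cams.grab_frame('top');cv2.imwrite('pics/t4.png',im)"
```

```text
clock: 11.13
eef_pos: [487.9, 98.7, 253.4]
tcp_rot: [-1.58, -0.016, 0.597]
contact_force: [0.6, -0.1, 0.3]
opening: 0.749
clock: 11.97
eef_pos: [487.6, 98.4, 254.6]
tcp_rot: [-1.593, -0.004, 1.469]
contact_force: [-0.9, -0.3, 0.8]
opening: 0.754
t12.0 pos [487.6  98.4 254.6] rpy [-91.3  -0.3  84.2] open 0.754 F [-0.9 -0.3  0.8] q [ 0.2   0.13  1.9  -0.    1.09 -1.27]
  shift cm [ 6.41 10.59 -4.37] turn deg [1.3 2.2 0.3]
```

View pics/w4.png

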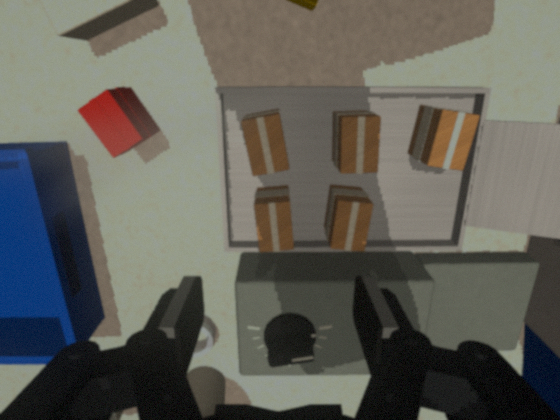

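```bash
python3 -c "
from h import *
im=cv2.imread('pics/w4.png');crop(im,225,85,495,260,2.9,'c6.png')"
```

```text
(no output)
```

View pics/c6.png

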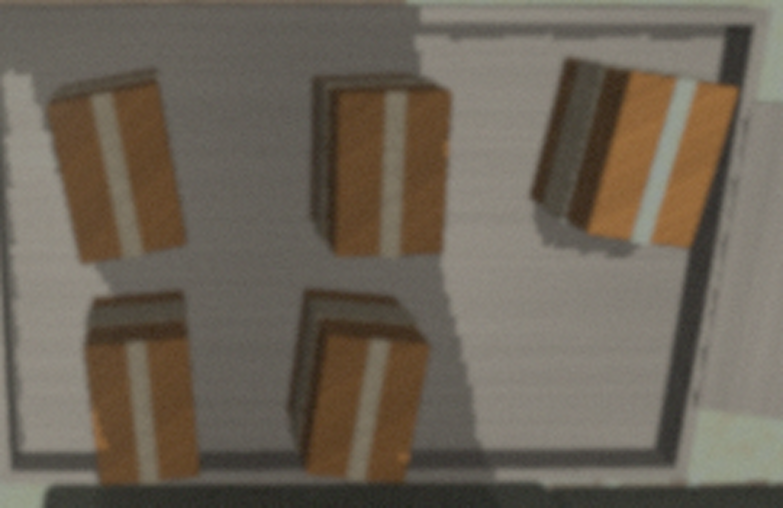

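Run:
```python
from h import *
import io,contextlib
with contextlib.redirect_stdout(io.StringIO()):
    from fit import rigid
p=np.load('pose.npy')
for n,q in dict(A=[(50,104),(157,84),(186,242),(80,262)],B=[(336,90),(450,90),(440,255),(334,255)],C=[(627,68),(738,88),(690,247),(586,230)],D=[(87,342),(184,334),(200,476),(99,483)],E=[(322,337),(430,345),(408,482),(305,474)]).items():
    w=np.array([at('wrist',225+u/2.9,85+v/2.9,61,p)[:2] for u,v in q])
    m=rigid([(-25,-17),(-25,17),(25,17),(25,-17)],w); print(n,m[1],'yaw',np.degrees(m[0]),np.abs(m[3]).max())
# tote corners
for u,v in [(66,143),(103,316),(24,152)]: print(at('wrist',u,v,75,p))
```

```text
A [457.24  90.24] yaw 4.294835213094854 1.052550814968157
B [465.47 172.15] yaw -4.300462637736181 0.759650873012987
C [469.18 254.33] yaw -13.45825356357885 0.9191974403906897
D [534.81  89.38] yaw -0.9579590175708026 1.502189208108888
E [542.62 162.32] yaw -9.787135655907624 0.9809971221211526
[434.9  -76.81  75.  ]
[608.63 -92.17  75.  ]
[ 438.36 -115.57   75.  ]
```

```bash
python3 -m crank '[[1,3.5,0,2.2,3,-1.8,0.2],[0,0,0,2.2,3,-1.8,0.2],[0,0,0,1.8,3,-1.8,0.2],[0,0,0,0,2.5,0,0.2],[0,0,0,0,0,0,0.2],[0,0,0,0,0,0,0.2],[0,0,0,0,0,0,0.2],[0,0,0,0,0,0,0.2],[0,0,0,0,0,0,0.2],[0,0,0,0,0,0,0.2]]' 40; python3 -c "
from h import *
to(541.5,161,40,80)"
```

```text
clock: 12.9
eef_pos: [556.9, 154.4, 144.4]
tcp_rot: [-1.586, -0.01, 1.389]
contact_force: [-0.3, -0.2, 0.2]
opening: 0.598
t12.9 pos [556.9 154.4 144.4] rpy [-90.8  -0.6  79.6] open 0.598 F [-0.3 -0.2  0.2] q [ 0.27  0.38  1.83  0.    0.91 -1.12]
  shift cm [ 0.27 10.41  1.79] turn deg [ 0.8 -0.4  0.5]
```

```bash
python3 -m crank '[[0.8,-0.4,0.5,0.2,2,1.7,0.2],[0,0,0,0,2,0,0.2],[0,0,0,0,0,0,0.2],[0,0,0,0,0,0,0.2],[0,0,0,0,0,0,0.2],[0,0,0,0,0,0,0.2],[0,0,0,0,0,0,0.2],[0,0,0,0,0,0,0.2],[0,0,0,0,0,0,0.2],[0,0,0,0,0,0,0.2]]' 40; python3 -c "
from h import *
to(541.5,161,40,80)
im=cams.grab_frame('wrist');cv2.imwrite('pics/w5.png',im)"
```

```text
clock: 13.73
eef_pos: [546.7, 160.0, 114.7]
tcp_rot: [-1.587, -0.008, 1.393]
contact_force: [-0.4, -0.4, 1.0]
opening: 0.599
t13.7 pos [546.7 160.  114.7] rpy [-90.9  -0.5  79.8] open 0.599 F [-0.4 -0.4  1. ] q [ 0.28  0.41  1.87  0.    0.84 -1.11]
  shift cm [-0.05  7.46  0.65] turn deg [ 0.9 -0.2  0.5]
```

View pics/w5.png

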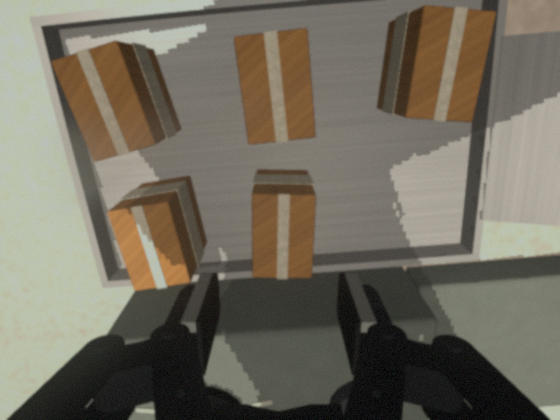

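```bash
python3 -m crank '[[0.9,0,0.5,0,1.5,0.6,0.2],[0,0,0,0,2,0,0.2],[0,0,0,0,2,0,0.2],[0,0,0,0,1.5,0,0.2],[0,0,0,0,0,0,0.2],[0,0,0,0,0,0,-1],[0,0,0,0,0,0,-1],[0,0,0,0,0,0,-1],[0,0,0,0,0,0,-1],[0,0,0,0,0,0,-1]]' 40; python3 -c "
from h import *
to(541.5,161,40,80)"
```

```text
clock: 14.62
eef_pos: [539.6, 161.8, 40.4]
tcp_rot: [-1.568, 0.002, 1.393]
contact_force: [0.6, 0.6, -0.3]
opening: 0.393
t14.6 pos [539.6 161.8  40.4] rpy [-89.8   0.1  79.8] open 0.393 F [ 0.6  0.6 -0.3] q [ 0.29  0.53  1.9  -0.    0.72 -1.1 ]
  shift cm [-0.04  0.04 -0.2 ] turn deg [-0.2 -0.2 -0.1]
```

```bash
python3 -m crank '[[0,0,0,0,-2,0,-1],[0,0,0,0,-3.5,0,-1],[0,0,0,0,-3.5,0,-1],[0,0,0,0,-3.5,0,-1],[0,0,0,0,-1.5,0,-1],[0,0,0,-3.6,0,-0.9,-1],[0,0,0,-3.6,0,-0.9,-1],[0,0,0,-3.6,0,-0.9,-1],[0,0,0,-3.6,0,-0.9,-1],[0,0,0,-3.6,0,-0.9,-1]]' ; python3 -c "
from h import *
to(580,-362,42,85)"
```

```text
clock: 15.45
eef_pos: [554.9, -22.5, 194.6]
tcp_rot: [-1.578, -0.002, 1.403]
contact_force: [0.8, -0.0, -1.4]
opening: 0.394
t15.4 pos [554.9 -22.5 194.6] rpy [-90.4  -0.1  80.4] open 0.394 F [ 0.8 -0.  -1.4] q [-0.04  0.29  1.84  0.    1.   -1.45]
  shift cm [-33.09  15.26  -8.03] turn deg [ 0.4 -4.6  0.1]
```

```bash
python3 -m crank '[[0,0,0,-3.7,0,-0.9,-1],[0,0,0,-3.7,0,-0.9,-1],[0,0,0,-3.7,0,-0.9,-1],[0,0,0,-3.7,0,-0.9,-1],[0,0,0,-3.7,0,-0.9,-1],[0,0,0,-3.7,0,-0.9,-1],[0,0,0,-3.7,0,-0.9,-1],[0,0,0,-3.7,0,-0.9,-1],[0,0,0,-3.4,0,-0.9,-1],[0,-4,0,0,0,0,-1]]' ; python3 -c "
from h import *
to(580,-362,42,85)
im=cams.grab_frame('top');cv2.imwrite('pics/t6.png',im)"
```

```text
clock: 16.28
eef_pos: [577.9, -386.0, 202.6]
tcp_rot: [-1.59, 0.004, 1.468]
contact_force: [-0.2, 1.3, -0.7]
opening: 0.39
t16.3 pos [ 577.9 -386.   202.6] rpy [-91.1   0.2  84.1] open 0.390 F [-0.2  1.3 -0.7] q [-0.59  0.49  1.52  0.01  1.12 -2.06]
  shift cm [ 2.47 16.04  0.34] turn deg [ 1.1 -0.9 -0.2]
```

View pics/t6.png

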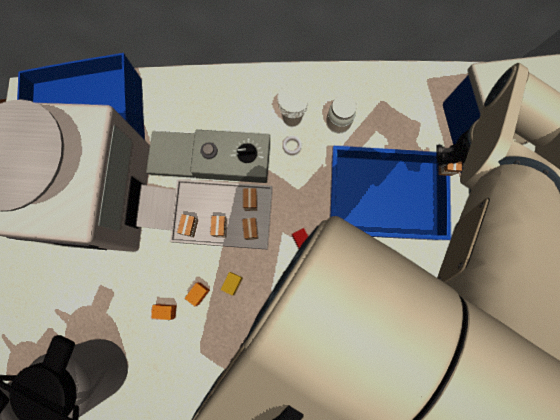

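```bash
python3 -m crank '[[1,-0.9,0,2.4,0,0.3,-1],[0,0,0,0,0,0,-1],[0,0,0,0,3,0,-1],[0,0,0,0,3,0,-1],[0,0,0,0,3,0,-1],[0,0,0,0,2,0,-1],[0,0,0,0,0,0,-1],[0,0,0,0,0,0,-1],[0,0,0,0,0,0,-1],[0,0,0,0,0,0,-1]]' ; python3 -c "
from h import *
to(580,-362,42,85)
s=r.sense();im=cams.grab_frame('wrist');cv2.imwrite('pics/w7.png',im);np.save('pose.npy',np.array([s['eef_pos'],s['tcp_rot']]))"
```

```text
clock: 17.17
eef_pos: [578.8, -355.2, 96.0]
tcp_rot: [-1.578, 0.004, 1.485]
contact_force: [1.6, 0.0, -0.2]
opening: 0.394
t17.2 pos [ 578.8 -355.2   96. ] rpy [-90.4   0.2  85.1] open 0.394 F [ 1.6  0.  -0.2] q [-0.55  0.58  1.62 -0.    0.93 -2.04]
  shift cm [-0.65  5.4  -0.15] turn deg [ 0.4  0.1 -0.2]
```

View pics/w7.png

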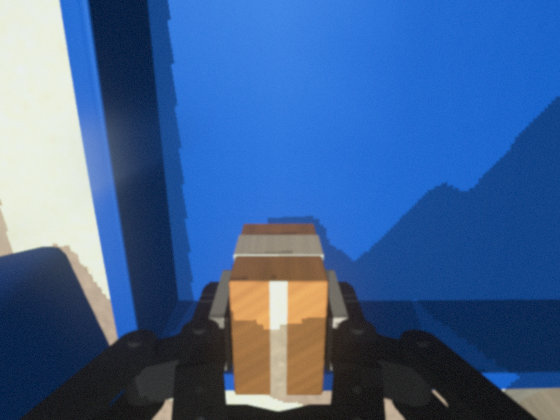

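```bash
python3 -c "
from h import *
p=np.load('pose.npy')
for u,v in [(68,20),(90,20),(112,300),(134,300),(460,376),(460,388)]: print(u,v,at('wrist',u,v,75,p))
for u,v in [(189,290),(440,299)]: print(at('wrist',u,v,5,p))
R=lambda x,y:(536.5+.9968*x+.0801*y,-278-.0801*x+.9968*y)
print(R(110,0),R(0,-150),R(105,-145))"
```

```text
68 20 [ 463.82331678 -425.97850265   75.        ]
90 20 [ 464.69493806 -417.58020981   75.        ]
112 300 [ 585.31532226 -437.62187892   75.        ]
134 300 [ 586.11802436 -426.85163079   75.        ]
460 376 [ 646.48168902 -265.90461947   75.        ]
460 388 [ 654.81292463 -265.13552629   75.        ]
[ 624.02373695 -422.68237585    5.        ]
[ 645.98398749 -248.42762507    5.        ]
(646.148, -286.811) (524.485, -427.52) (629.5495, -430.9465)
```

```bash
python3 -m crank '[[0,0,0,-0.6,2,0,-1],[0,0,0,0,2,0,-1],[0,0,0,0,1.2,0,-1],[0,0,0,0,0,0,-1],[0,0,0,0,0,0,0.1],[0,0,0,0,0,0,0.1],[0,0,0,0,0,0,0.1],[0,0,0,0,-3,0,0.1],[0,0,0,0,-3,0,0.2],[0,0,0,0,-4,0,0.2]]' ; python3 -c "
from h import *
to(580,-362,42,85)
s=r.sense();im=cams.grab_frame('wrist');cv2.imwrite('pics/w8.png',im);np.save('pose.npy',np.array([s['eef_pos'],s['tcp_rot']]))"
```

```text
clock: 18.05
eef_pos: [578.8, -361.2, 149.3]
tcp_rot: [-1.58, 0.005, 1.485]
contact_force: [-0.1, -0.1, -0.4]
opening: 0.6
t18.1 pos [ 578.8 -361.2  149.3] rpy [-90.6   0.3  85.1] open 0.600 F [-0.1 -0.1 -0.4] q [-0.56  0.53  1.59 -0.    1.02 -2.04]
  shift cm [-1.000e-02  1.073e+01 -2.000e-02] turn deg [ 0.6  0.1 -0.3]
```

View pics/w8.png

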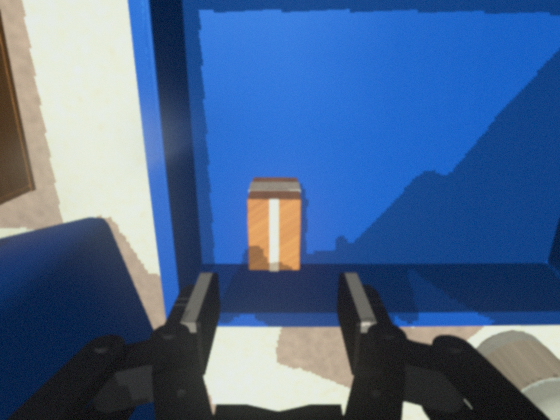

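```bash
python3 -m crank '[[0,0,0,3.7,-1,0.7,0.2],[0,0,0,3.7,-1,0.7,0.2],[0,0,0,3.7,0,0.7,0.2],[0,0,0,3.7,0,0.7,0.2],[0,0,0,3.7,0,0.7,0.2],[0,0,0,3.7,0,0.7,0.2],[0,0,0,3.7,0,0.7,0.2],[0,0,0,3.7,0,0.7,0.2],[0,0,0,3.7,0,0.7,0.2],[0,0,0,3.7,0,0.7,0.2]]';python3 -m crank '[[0.6,0,0,3.5,0,0.7,0.2],[0,0,0,2,0,0.4,0.2],[0,-4,0,0,0,0,0.2],[0,0,0,0,1,0,0.2],[0,0,0,0,0,0,0.2],[0,0,0,0,0,0,0.2],[0,0,0,0,0,0,0.2],[0,0,0,0,0,0,0.2],[0,0,0,0,0,0,0.2],[0,0,0,0,0,0,0.2]]' ; python3 -c "
from h import *
to(534.5,88,40,89)"
```

```text
clock: 18.93
eef_pos: [553.1, 15.4, 190.3]
tcp_rot: [-1.628, 0.021, 1.474]
contact_force: [0.6, -0.5, -0.4]
opening: 0.602
clock: 19.77
eef_pos: [549.2, 79.6, 183.7]
tcp_rot: [-1.627, 0.02, 1.543]
contact_force: [0.7, 0.4, 0.6]
opening: 0.598
t19.8 pos [549.2  79.6 183.7] rpy [-93.2   1.2  88.4] open 0.598 F [0.7 0.4 0.6] q [ 0.16  0.29  1.88 -0.04  0.93 -1.36]
  shift cm [ 1.09 14.24  2.3 ] turn deg [ 3.2 -0.6 -1.2]
```

```bash
python3 -m crank '[[3.2,-0.6,-1.2,0.9,0,1.4,0.2],[0,0,0,0,3,0,0.2],[0,0,0,0,3,0,0.2],[0,0,0,0,2,0,0.2],[0,0,0,0,0,0,0.2],[0,0,0,0,0,0,0.2],[0,0,0,0,0,0,0.2],[0,0,0,0,0,0,0.2],[0,0,0,0,0,0,0.2],[0,0,0,0,0,0,0.2]]'; python3 -c "
from h import *
to(534.5,88,40,89)
s=r.sense();im=cams.grab_frame('wrist');cv2.imwrite('pics/w9.png',im);np.save('pose.npy',np.array([s['eef_pos'],s['tcp_rot']]))"
```

```text
clock: 20.6
eef_pos: [539.7, 87.2, 106.3]
tcp_rot: [-1.578, -0.003, 1.548]
contact_force: [0.6, -0.2, 0.8]
opening: 0.6
t20.6 pos [539.7  87.2 106.3] rpy [-90.4  -0.2  88.7] open 0.600 F [ 0.6 -0.2  0.8] q [ 0.16  0.4   1.92  0.    0.82 -1.39]
  shift cm [0.05 6.63 0.57] turn deg [ 0.4 -0.3  0.2]
```

View pics/w9.png

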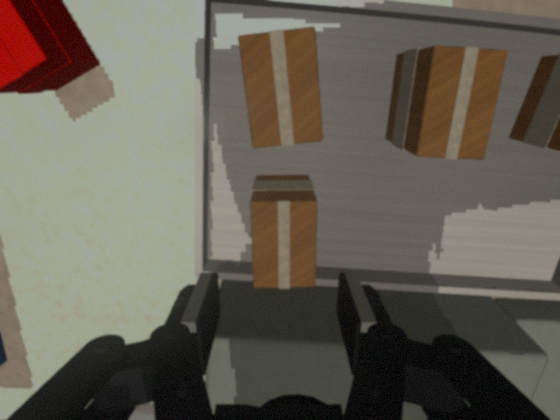

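```bash
python3 -m crank '[[0.4,0,0,0,1.5,0.5,0.2],[0,0,0,0,2,0,0.2],[0,0,0,0,2,0,0.2],[0,0,0,0,1,0,0.2],[0,0,0,0,0,0,-1],[0,0,0,0,0,0,-1],[0,0,0,0,0,0,-1],[0,0,0,0,0,0,-1],[0,0,0,0,0,0,-1],[0,0,0,0,0,0,-1]]' 40; python3 -c "
from h import *
to(534.5,88,40,89)"; python3 -m crank '[[0,0,0,0,-2,0,-1],[0,0,0,0,-3.5,0,-1],[0,0,0,0,-3.5,0,-1],[0,0,0,0,-3.5,0,-1],[0,0,0,0,-1,0,-1],[0,0,0,0,0,0,-1],[0,0,0,-3.6,0,-0.5,-1],[0,0,0,-3.6,0,-0.5,-1],[0,0,0,-3.6,0,-0.5,-1],[0,0,0,-3.6,0,-0.5,-1]]';python3 -c "
from h import *
to(586,-282,42,85)"
```

```text
clock: 21.48
eef_pos: [540.7, 88.6, 47.1]
tcp_rot: [-1.584, -0.005, 1.548]
contact_force: [0.2, 0.7, -0.8]
opening: 0.394
t21.5 pos [540.7  88.6  47.1] rpy [-90.8  -0.3  88.7] open 0.394 F [ 0.2  0.7 -0.8] q [ 0.16  0.49  1.95  0.    0.69 -1.39]
  shift cm [-0.08  0.7   0.63] turn deg [ 0.8 -0.3  0.3]
clock: 22.32
eef_pos: [554.8, -54.4, 186.4]
tcp_rot: [-1.585, -0.008, 1.558]
contact_force: [0.5, -0.9, -1.1]
opening: 0.391
t22.3 pos [554.8 -54.4 186.4] rpy [-90.8  -0.4  89.2] open 0.391 F [ 0.5 -0.9 -1.1] q [-0.11  0.3   1.84  0.01  0.98 -1.67]
  shift cm [-22.82  14.32  -3.22] turn deg [0.8 4.2 0.5]
```

```bash
python3 -m crank '[[0,0,0,-3.6,0,-0.5,-1],[0,0,0,-3.6,0,-0.5,-1],[0,0,0,-3.6,0,-0.5,-1],[0,0,0,-3.6,0,-0.5,-1],[0,0,0,-3.6,0,-0.5,-1],[0,0,0,-3,0,-0.5,-1],[0.8,4,0,0,0,0,-1],[0,0,0,0,0,0,-1],[0,0,0,0,2,0,-1],[0,0,0,0,2,0,-1]]';python3 -c "
from h import *
to(586,-282,48,85)"
```

```text
clock: 23.15
eef_pos: [577.8, -282.6, 131.6]
tcp_rot: [-1.563, -0.008, 1.483]
contact_force: [-0.2, -0.4, -1.7]
opening: 0.392
t23.1 pos [ 577.8 -282.6  131.6] rpy [-89.6  -0.5  84.9] open 0.392 F [-0.2 -0.4 -1.7] q [-0.46  0.5   1.67  0.01  0.98 -1.95]
  shift cm [ 0.07  8.35 -0.88] turn deg [-0.4 -0.1  0.5]
```

```bash
python3 -m crank '[[0,0,0,0,2,-0.8,-1],[0,0,0,0,3,0,-1],[0,0,0,0,2,0,-1],[0,0,0,0,0.6,0,-1],[0,0,0,0,0,0,-1],[0,0,0,0,0,0,-1],[0,0,0,0,0,0,-1],[0,0,0,0,0,0,-1],[0,0,0,0,0,0,-1],[0,0,0,0,0,0,-1]]';python3 -c "
from h import *
to(586,-282,48,85)"
```

```text
clock: 23.98
eef_pos: [582.5, -276.8, 47.4]
tcp_rot: [-1.56, -0.01, 1.5]
contact_force: [0.3, 0.2, -1.0]
opening: 0.39
t24.0 pos [ 582.5 -276.8   47.4] rpy [-89.4  -0.6  85.9] open 0.390 F [ 0.3  0.2 -1. ] q [-0.45  0.61  1.71  0.01  0.84 -1.95]
  shift cm [-0.49 -0.07 -0.38] turn deg [-0.6  0.9  0.6]
```

```bash
python3 -m crank '[[0,0,0,0,0,0,0.1],[0,0,0,0,0,0,0.1],[0,0,0,0,0,0,0.1],[0,0,0,0,-2,0,0.1],[0,0,0,0,-3,0,0.1],[0,0,0,0,-4,0,0.2],[0,0,0,0,-4,0,0.2],[0,0,0,0,0,0,0.2],[0,0,0,3.3,0,1.5,0.2],[0,0,0,3.3,0,1.5,0.2]]'; python3 -c "
from h import *
s=r.sense();im=cams.grab_frame('wrist');cv2.imwrite('pics/w10.png',im);np.save('pose.npy',np.array([s['eef_pos'],s['tcp_rot']]))"; python3 -m crank '[[0,0,0,3.5,0,1.6,0.2],[0,0,0,3.5,0,1.6,0.2],[0,0,0,3.5,0,1.6,0.2],[0,0,0,3.5,0,1.6,0.2],[0,0,0,3.5,0,1.6,0.2],[0,0,0,3.5,0,1.6,0.2],[0,0,0,3.5,0,1.6,0.2],[0,0,0,3,0,1.2,0.2],[0,-6,0,0,0,0,0.2],[0,0,0,0,0,0,0.2]]'; python3 -c "
from h import *
to(456,88.5,42,94)"
```

```text
clock: 24.82
eef_pos: [560.8, -214.0, 185.6]
tcp_rot: [-1.565, -0.008, 1.496]
contact_force: [0.3, 0.5, 0.3]
opening: 0.603
clock: 25.7
eef_pos: [449.3, 85.7, 189.7]
tcp_rot: [-1.57, -0.012, 1.602]
contact_force: [-0.1, -0.9, -0.0]
opening: 0.602
t25.7 pos [449.3  85.7 189.7] rpy [-89.9  -0.7  91.8] open 0.602 F [-0.1 -0.9 -0. ] q [ 0.18  0.16  2.03  0.01  0.95 -1.43]
  shift cm [ 0.09 14.77 -0.7 ] turn deg [-0.  -2.2  0.7]
```

View pics/w10.png

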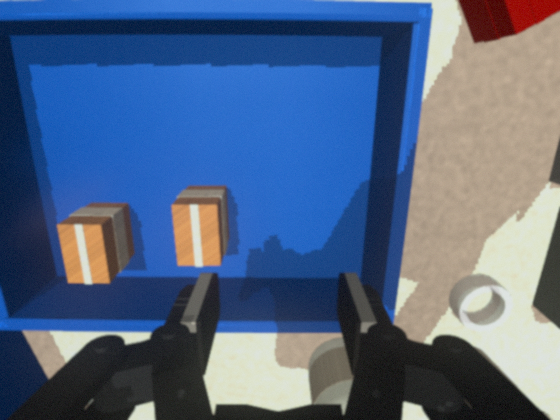

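```bash
python3 -m crank '[[0,-2,0.6,0.1,3,-0.6,0.2],[0,0,0,0,3,0,0.2],[0,0,0,0,2,0,0.2],[0,0,0,0,0,0,0.2],[0,0,0,0,0,0,0.2],[0,0,0,0,0,0,0.2],[0,0,0,0,0,0,0.2],[0,0,0,0,0,0,0.2],[0,0,0,0,0,0,0.2],[0,0,0,0,0,0,0.2]]'; python3 -c "
from h import *
to(456,88.5,42,94)
s=r.sense();im=cams.grab_frame('wrist');cv2.imwrite('pics/w11.png',im);np.save('pose.npy',np.array([s['eef_pos'],s['tcp_rot']]))"
```

```text
clock: 26.53
eef_pos: [461.4, 86.0, 113.5]
tcp_rot: [-1.582, -0.002, 1.621]
contact_force: [0.1, 0.2, -0.5]
opening: 0.599
t26.5 pos [461.4  86.  113.5] rpy [-90.7  -0.1  92.9] open 0.599 F [ 0.1  0.2 -0.5] q [ 0.18  0.29  2.08  0.    0.76 -1.44]
  shift cm [0.26 7.14 0.61] turn deg [ 0.7 -1.1  0.1]
```

View pics/w11.png

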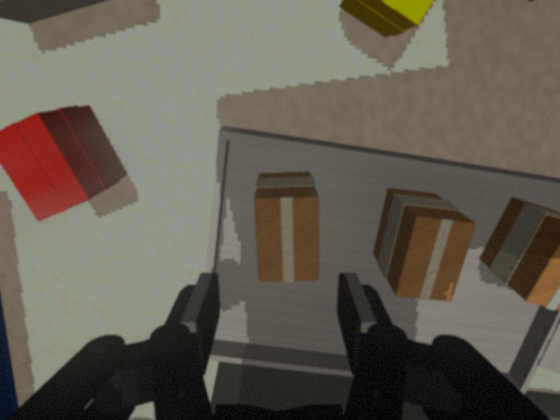

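```bash
python3 -m crank '[[0.7,-1,0,0.26,1.5,0.6,0.2],[0,0,0,0,2.5,0,0.2],[0,0,0,0,2.5,0,0.2],[0,0,0,0,0.6,0,0.2],[0,0,0,0,0,0,-1],[0,0,0,0,0,0,-1],[0,0,0,0,0,0,-1],[0,0,0,0,0,0,-1],[0,0,0,0,0,0,-1],[0,0,0,0,0,0,-1]]' 40; python3 -c "
from h import *
to(456,88.5,42,94)"; python3 -m crank '[[0,0,0,0,-2,0,-1],[0,0,0,0,-3.5,0,-1],[0,0,0,0,-3.5,0,-1],[0,0,0,0,-3.5,0,-1],[0,0,0,0,-1.5,0,-1],[0,0,0,0,0,0,-1],[0,0,0,-3.3,0,-1.6,-1],[0,0,0,-3.3,0,-1.6,-1],[0,0,0,-3.3,0,-1.6,-1],[0,0,0,-3.3,0,-1.6,-1]]';python3 -c "
from h import *
to(592,-202,43,85)"
```

```text
clock: 27.42
eef_pos: [456.8, 89.8, 42.8]
tcp_rot: [-1.574, -0.003, 1.643]
contact_force: [0.3, 0.7, -0.3]
opening: 0.391
t27.4 pos [456.8  89.8  42.8] rpy [-90.2  -0.2  94.2] open 0.391 F [ 0.3  0.7 -0.3] q [ 0.19  0.42  2.12  0.    0.6  -1.46]
  shift cm [-0.12  0.08  0.09] turn deg [0.2 0.2 0.2]
clock: 28.25
eef_pos: [528.4, -36.2, 190.5]
tcp_rot: [-1.576, -0.005, 1.653]
contact_force: [0.6, 0.1, -0.6]
opening: 0.39
t28.2 pos [528.4 -36.2 190.5] rpy [-90.3  -0.3  94.7] open 0.390 F [ 0.6  0.1 -0.6] q [-0.07  0.26  1.89  0.01  0.98 -1.73]
  shift cm [-17.12  14.69  -4.9 ] turn deg [0.3 9.7 0.3]
```

```bash
python3 -m crank '[[0,0,0,-3.5,0,-1,-1],[0,0,0,-3.5,0,-1,-1],[0,0,0,-3.5,0,-1,-1],[0,0,0,-3.5,0,-1,-1],[0,0,0,-2.2,0,-0.6,-1],[0,5,0,0,0,0,-1],[0,4.7,0,0,0,0,-1],[0,0,0,0,0,0,-1],[0,0,0,0,2,0,-1],[0,0,0,0,2,0,-1]]';python3 -c "
from h import *
to(592,-202,43,85)"
```

```text
clock: 29.08
eef_pos: [591.1, -210.7, 141.0]
tcp_rot: [-1.576, -0.004, 1.475]
contact_force: [0.0, 0.5, -0.6]
opening: 0.39
t29.1 pos [ 591.1 -210.7  141. ] rpy [-90.3  -0.3  84.5] open 0.390 F [ 0.   0.5 -0.6] q [-0.35  0.46  1.71  0.01  0.96 -1.83]
  shift cm [0.83 9.81 0.04] turn deg [ 0.3 -0.5  0.3]
```

```bash
python3 -m crank '[[0,0,0,0.6,2,0,-1],[0,0,0,0,3,0,-1],[0,0,0,0,3,0,-1],[0,0,0,0,1.3,0,-1],[0,0,0,0,0.3,0,-1],[0,0,0,0,0,0,-1],[0,0,0,0,0,0,-1],[0,0,0,0,0,0,-1],[0,0,0,0,0,0,-1],[0,0,0,0,0,0,-1]]';python3 -c "
from h import *
to(592,-202,43,85)"
```

```text
clock: 29.92
eef_pos: [591.4, -201.4, 38.9]
tcp_rot: [-1.577, -0.003, 1.504]
contact_force: [-0.8, -1.5, 2.2]
opening: 0.392
t29.9 pos [ 591.4 -201.4   38.9] rpy [-90.3  -0.2  86.2] open 0.392 F [-0.8 -1.5  2.2] q [-0.33  0.6   1.77  0.01  0.77 -1.84]
  shift cm [-0.06 -0.41 -0.07] turn deg [0.3 1.2 0.2]
```

```bash
python3 -m crank '[[0,0,0,0,0,0,0.1],[0,0,0,0,0,0,0.1],[0,0,0,0,0,0,0.1],[0,0,0,0,-2,0,0.1],[0,0,0,0,-3,0,0.1],[0,0,0,0,-4,0,0.2],[0,0,0,0,-4,0,0.2],[0,0,0,0,0,0,0.2],[0,0,0,3.3,0,1.5,0.2],[0,0,0,3.3,0,1.5,0.2]]'; python3 -c "
from h import *
s=r.sense();im=cams.grab_frame('wrist');cv2.imwrite('pics/w12.png',im);np.save('pose.npy',np.array([s['eef_pos'],s['tcp_rot']]))"; python3 -m crank '[[0,0,0,3.5,0,1.5,0.2],[0,0,0,3.5,0,1.5,0.2],[0,0,0,3.5,0,1.5,0.2],[0,0,0,3.5,0,1.5,0.2],[0,0,0,3.5,0,1.5,0.2],[0,0,0,3.5,0,1.5,0.2],[0,0,0,3.5,0,1.5,0.2],[0,0,0,3,0,0.9,0.2],[0,0,0,0,0,0,0.2],[0,0,0,0,0,0,0.2]]'; python3 -c "
from h import *
to(465,170.5,42,86)"
```

```text
clock: 30.75
eef_pos: [564.8, -135.5, 172.2]
tcp_rot: [-1.574, -0.005, 1.502]
contact_force: [0.3, 0.4, 0.3]
opening: 0.604
clock: 31.63
eef_pos: [459.7, 163.9, 172.1]
tcp_rot: [-1.573, -0.009, 1.505]
contact_force: [0.7, -0.8, -0.3]
opening: 0.599
t31.6 pos [459.7 163.9 172.1] rpy [-90.1  -0.5  86.2] open 0.599 F [ 0.7 -0.8 -0.3] q [ 0.33  0.22  1.99  0.01  0.92 -1.18]
  shift cm [ 0.59 13.01 -0.46] turn deg [0.1 0.2 0.5]
```

View pics/w12.png

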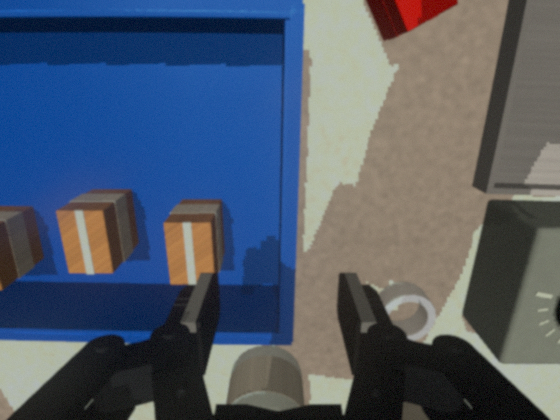

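```bash
python3 -m crank '[[0,0,0.5,0.5,3,-0.3,0.2],[0,0,0,0,3,0,0.2],[0,0,0,0,0.5,0,0.2],[0,0,0,0,0,0,0.2],[0,0,0,0,0,0,0.2],[0,0,0,0,0,0,0.2],[0,0,0,0,0,0,0.2],[0,0,0,0,0,0,0.2],[0,0,0,0,0,0,0.2],[0,0,0,0,0,0,0.2]]'; python3 -c "
from h import *
to(465,170.5,42,86)
s=r.sense();im=cams.grab_frame('wrist');cv2.imwrite('pics/w13.png',im);np.save('pose.npy',np.array([s['eef_pos'],s['tcp_rot']]))"
```

```text
clock: 32.47
eef_pos: [468.0, 166.6, 110.9]
tcp_rot: [-1.58, -0.002, 1.503]
contact_force: [0.1, -0.0, 0.0]
opening: 0.599
t32.5 pos [468.  166.6 110.9] rpy [-90.5  -0.1  86.1] open 0.599 F [ 0.1 -0.   0. ] q [ 0.34  0.33  2.02 -0.    0.78 -1.16]
  shift cm [0.35 6.89 0.39] turn deg [0.5 0.1 0.1]
```

View pics/w13.png

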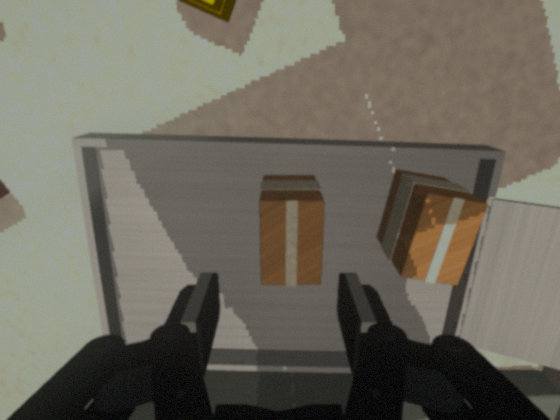

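```bash
python3 -m crank '[[0.5,0,0,0.4,1.5,0.4,0.2],[0,0,0,0,2.5,0,0.2],[0,0,0,0,2.3,0,0.2],[0,0,0,0,0.5,0,0.2],[0,0,0,0,0,0,-1],[0,0,0,0,0,0,-1],[0,0,0,0,0,0,-1],[0,0,0,0,0,0,-1],[0,0,0,0,0,0,-1],[0,0,0,0,0,0,-1]]' 40; python3 -c "
from h import *
to(465,170.5,42,86)"; python3 -m crank '[[0,0,0,0,-2,0,-1],[0,0,0,0,-3.5,0,-1],[0,0,0,0,-3.5,0,-1],[0,0,0,0,-3.5,0,-1],[0,0,0,0,-1.5,0,-1],[0,0,0,0,0,0,-1],[0,0,0,-3.7,0,-0.5,-1],[0,0,0,-3.7,0,-0.5,-1],[0,0,0,-3.7,0,-0.5,-1],[0,0,0,-3.7,0,-0.5,-1]]';python3 -c "
from h import *
to(487,-274,43,85)"
```

```text
clock: 33.35
eef_pos: [465.9, 173.3, 42.7]
tcp_rot: [-1.575, -0.005, 1.503]
contact_force: [1.0, 0.3, -1.2]
opening: 0.39
t33.4 pos [465.9 173.3  42.7] rpy [-90.2  -0.3  86.1] open 0.390 F [ 1.   0.3 -1.2] q [ 0.35  0.45  2.05  0.    0.63 -1.16]
  shift cm [-0.29  0.06  0.07] turn deg [0.2 0.1 0.3]
clock: 34.18
eef_pos: [475.4, 25.5, 189.2]
tcp_rot: [-1.58, -0.008, 1.513]
contact_force: [1.4, -0.2, -1.3]
opening: 0.387
t34.2 pos [475.4  25.5 189.2] rpy [-90.5  -0.5  86.7] open 0.387 F [ 1.4 -0.2 -1.3] q [ 0.05  0.18  2.    0.01  0.95 -1.47]
  shift cm [-29.95  14.39  -2.75] turn deg [0.5 1.7 0.5]
```

```bash
python3 -m crank '[[0.5,0,0.5,-3.7,0,-0.3,-1],[0,0,0,-3.7,0,-0.3,-1],[0,0,0,-3.7,0,-0.3,-1],[0,0,0,-3.7,0,-0.3,-1],[0,0,0,-3.7,0,-0.3,-1],[0,0,0,-3.7,0,-0.3,-1],[0,0,0,-3.7,0,-0.3,-1],[0,0,0,-2,0,-0.2,-1],[0,1,0,0,0,0,-1],[0,0,0,0,2,0,-1]]';python3 -c "
from h import *
to(487,-274,43,85)"
```

```text
clock: 35.02
eef_pos: [477.5, -275.3, 160.9]
tcp_rot: [-1.569, 0.002, 1.489]
contact_force: [1.7, -0.1, 0.3]
opening: 0.39
t35.0 pos [ 477.5 -275.3  160.9] rpy [-89.9   0.1  85.3] open 0.390 F [ 1.7 -0.1  0.3] q [-0.52  0.33  1.87 -0.    0.94 -2.01]
  shift cm [ 0.24 11.79 -0.95] turn deg [-0.1  0.3 -0.1]
```

```bash
python3 -m crank '[[0,0,0,0,2,-0.8,-1],[0,0,0,0,3,0,-1],[0,0,0,0,3,0,-1],[0,0,0,0,2.5,0,-1],[0,0,0,0,0.9,0,-1],[0,0,0,0,0,0,-1],[0,0,0,0,0,0,-1],[0,0,0,0,0,0,-1],[0,0,0,0,0,0,-1],[0,0,0,0,0,0,-1]]';python3 -c "
from h import *
to(487,-274,43,85)"
```

```text
clock: 35.85
eef_pos: [483.5, -272.0, 38.5]
tcp_rot: [-1.567, 0.002, 1.484]
contact_force: [0.4, -0.2, -0.5]
opening: 0.395
t35.9 pos [ 483.5 -272.    38.5] rpy [-89.8   0.1  85. ] open 0.395 F [ 0.4 -0.2 -0.5] q [-0.51  0.52  1.92 -0.    0.7  -1.99]
  shift cm [-0.17 -0.45 -0.36] turn deg [-0.2  0.  -0.1]
```

```bash
python3 -m crank '[[0,0,0,0,0,0,0.1],[0,0,0,0,0,0,0.1],[0,0,0,0,0,0,0.1],[0,0,0,0,-2,0,0.1],[0,0,0,0,-3,0,0.1],[0,0,0,0,-4,0,0.1],[0,0,0,0,-4,0,0.1],[0,0,0,0,0,0,0.1],[0,0,0,3.6,0,0.4,0.1],[0,0,0,3.6,0,0.4,0.1]]'; python3 -c "
from h import *
s=r.sense();im=cams.grab_frame('wrist');cv2.imwrite('pics/w14.png',im)"; python3 -m crank '[[0,0,0,3.7,0,0.4,0.1],[0,0,0,3.7,0,0.4,0.1],[0,0,0,3.7,0,0.4,0.1],[0,0,0,3.7,0,0.4,0.1],[0,0,0,3.7,0,0.4,0.1],[0,0,0,3.7,0,0.4,0.1],[0,0,0,3.7,0,0.4,0.1],[0,0,0,3.7,0,0.4,0.1],[0,0,0,3.7,0,0.4,0.1],[0,0,0,3.7,0,0.4,0.1]]'; python3 -c "
from h import *
to(469,252.5,42,76.5)"
```

```text
clock: 36.68
eef_pos: [482.7, -201.4, 174.7]
tcp_rot: [-1.568, 0.002, 1.479]
contact_force: [0.1, 0.7, -0.2]
opening: 0.546
clock: 37.57
eef_pos: [474.3, 188.2, 176.0]
tcp_rot: [-1.572, -0.0, 1.473]
contact_force: [1.1, -0.6, 0.2]
opening: 0.547
t37.6 pos [474.3 188.2 176. ] rpy [-90.1  -0.   84.4] open 0.547 F [ 1.1 -0.6  0.2] q [ 0.38  0.25  1.94 -0.    0.95 -1.1 ]
  shift cm [ 6.35 13.4   1.18] turn deg [0.1 7.9 0. ]
```

View pics/w14.png

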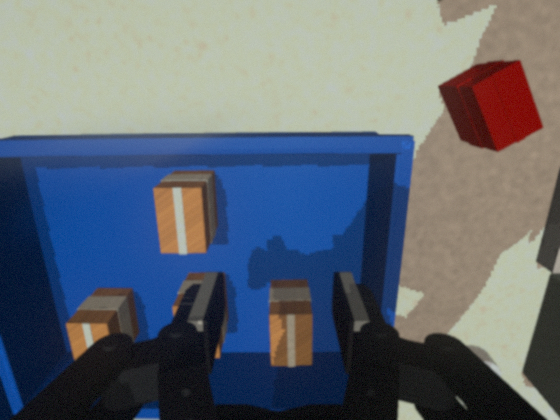

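Four cartons stand in the tote. Now the fifth.

```bash
python3 -m crank '[[0,0,0,3,0,0.6,0.1],[0,0,0,2.8,0,0.5,0.1],[0,4,0,0,0,0,0.1],[0,4,0,0,0,0,0.1],[0,0,0,0,2.5,0,0.1],[0,0,0,0,2.5,0,0.1],[0,0,0,0,1,0,0.1],[0,0,0,0,0,0,0.1],[0,0,0,0,0,0,0.1],[0,0,0,0,0,0,0.1]]'; python3 -c "
from h import *
to(469,252.5,42,76.5)
s=r.sense();im=cams.grab_frame('wrist');cv2.imwrite('pics/w15.png',im)"
```

```text
clock: 38.4
eef_pos: [468.2, 261.0, 115.9]
tcp_rot: [-1.575, -0.006, 1.337]
contact_force: [-0.7, -0.5, 0.6]
opening: 0.548
t38.4 pos [468.2 261.  115.9] rpy [-90.2  -0.3  76.6] open 0.548 F [-0.7 -0.5  0.6] q [ 0.5   0.37  1.93  0.    0.83 -0.83]
  shift cm [-0.85  7.39 -0.25] turn deg [0.2 0.1 0.3]
```

View pics/w15.png

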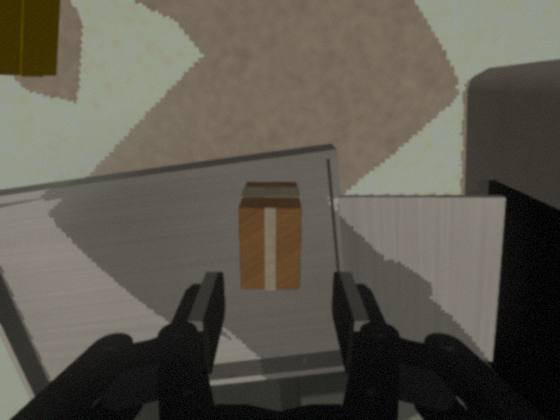

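```bash
python3 -m crank '[[0,0,0,-0.5,1.5,0,0.1],[0,0,0,0,2.5,0,0.1],[0,0,0,0,2.5,0,0.1],[0,0,0,0,0.7,0,0.1],[0,0,0,0,0,0,-1],[0,0,0,0,0,0,-1],[0,0,0,0,0,0,-1],[0,0,0,0,0,0,-1],[0,0,0,0,0,0,-1],[0,0,0,0,0,0,-1]]' 40; python3 -c "
from h import *
to(469,256,42,76.5)"; python3 -m crank '[[0,0,0,0,-2,0,-1],[0,0,0,0,-3.5,0,-1],[0,0,0,0,-3.5,0,-1],[0,0,0,0,-3.5,0,-1],[0,0,0,0,-1.5,0,-1],[0,0,0,0,0,0,-1],[0,0,0,-3.7,0,-0.9,-1],[0,0,0,-3.7,0,-0.9,-1],[0,0,0,-3.7,0,-0.9,-1],[0,0,0,-3.7,0,-0.9,-1]]';python3 -c "
from h import *
to(493,-194,43,82)"
```

```text
clock: 39.28
eef_pos: [475.7, 259.7, 53.9]
tcp_rot: [-1.589, -0.018, 1.336]
contact_force: [0.0, 0.0, -0.4]
opening: 0.391
t39.3 pos [475.7 259.7  53.9] rpy [-91.   -1.   76.5] open 0.391 F [ 0.   0.  -0.4] q [ 0.5   0.47  1.97  0.    0.68 -0.84]
  shift cm [-0.54  1.17  0.58] turn deg [1. 0. 1.]
clock: 40.12
eef_pos: [473.7, 107.8, 199.3]
tcp_rot: [-1.594, -0.024, 1.346]
contact_force: [0.1, 0.5, -0.4]
opening: 0.389
t40.1 pos [473.7 107.8 199.3] rpy [-91.3  -1.4  77.1] open 0.389 F [ 0.1  0.5 -0.4] q [ 0.21  0.17  1.99  0.01  0.95 -1.14]
  shift cm [-29.35  15.13  -8.27] turn deg [ 1.4 -4.9  1.3]
```

```bash
python3 -m crank '[[1,0,1,-3.5,0,-1,-1],[0,0,0,-3.5,0,-1,-1],[0,0,0,-3.5,0,-1,-1],[0,0,0,-3.5,0,-1,-1],[0,0,0,-3.5,0,-1,-1],[0,0,0,-3.5,0,-1,-1],[0,0,0,-3.5,0,-1,-1],[0,0,0,-2.5,0,-0.6,-1],[0,-5,0,0,0,0,-1],[0,0,0,0,2,0,-1]]';python3 -c "
from h import *
to(493,-194,55,82)
im=cams.grab_frame('wrist');cv2.imwrite('pics/w16.png',im)"
```

```text
clock: 40.95
eef_pos: [482.8, -193.5, 170.4]
tcp_rot: [-1.574, -0.003, 1.432]
contact_force: [1.0, -0.1, -1.1]
opening: 0.392
t41.0 pos [ 482.8 -193.5  170.4] rpy [-90.2  -0.1  82.1] open 0.392 F [ 1.  -0.1 -1.1] q [-0.39  0.28  1.93  0.    0.94 -1.82]
  shift cm [ 0.06 11.55 -0.98] turn deg [0.2 0.1 0.1]
```

View pics/w16.png

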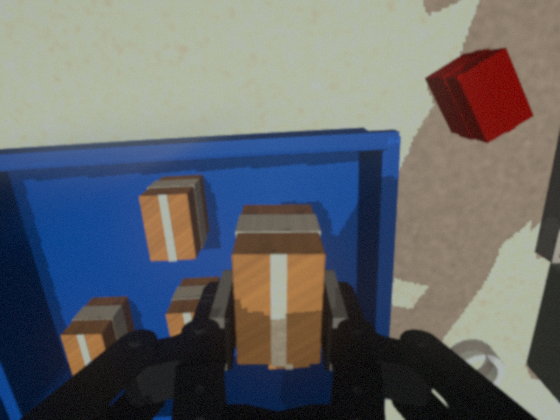

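```bash
python3 -m crank '[[0,0,0,0,2,-0.8,-1],[0,0,0,0,3,0,-1],[0,0,0,0,3,0,-1],[0,0,0,0,2,0,-1],[0,0,0,0,0.8,0,-1],[0,0,0,0,0,0,-1],[0,0,0,0,0,0,-1],[0,0,0,0,0,0,-1],[0,0,0,0,0,0,-1],[0,0,0,0,0,0,-1]]';python3 -c "
from h import *
to(493,-194,54,82)"
```

```text
clock: 41.83
eef_pos: [486.2, -191.4, 51.4]
tcp_rot: [-1.564, -0.004, 1.426]
contact_force: [-1.0, -0.1, -0.3]
opening: 0.391
t41.8 pos [ 486.2 -191.4   51.4] rpy [-89.6  -0.2  81.7] open 0.391 F [-1.  -0.1 -0.3] q [-0.38  0.47  1.99  0.    0.7  -1.81]
  shift cm [-0.16 -0.27 -0.71] turn deg [-0.4 -0.3  0.3]
```

Release, rise, move clear and check tote and tray from above.

```bash
python3 -m crank '[[0,0,0,0,0,0,0.1],[0,0,0,0,0,0,0.1],[0,0,0,0,0,0,0.1],[0,0,0,0,-2,0,0.1],[0,0,0,0,-3,0,0.1],[0,0,0,0,-4,0,0.1],[0,0,0,0,-4,0,0.1],[0,0,0,3.6,0,0,0.1],[0,0,0,3.6,0,0,0.1],[0,0,0,3.6,0,0,0.1]]'; python3 -m crank '[[0,0,0,3.7,0,0,0.1],[0,0,0,3.7,0,0,0.1],[0,0,0,3.7,0,-0.6,0.1],[0,0,0,3.7,0,-1.5,0.1],[0,0,0,3.7,0,-2,0.1],[0,7,0,0,0,0,0.1],[0,7,0,0,0,0,0.1],[0,7,0,0,0,0,0.1],[0,7,0,0,0,0,0.1],[0,7,0,0,0,0,0.1]]'; python3 -c "
from h import *
to(650,91,150,10)
im=cams.grab_frame('top');cv2.imwrite('pics/t17.png',im)
im=cams.grab_frame('scene');cv2.imwrite('pics/s17.png',im)"
```

```text
clock: 42.67
eef_pos: [503.2, -87.3, 190.8]
tcp_rot: [-1.568, -0.004, 1.418]
contact_force: [0.6, -0.4, -0.7]
opening: 0.551
clock: 43.5
eef_pos: [574.1, 106.1, 195.0]
tcp_rot: [-1.569, -0.008, 0.795]
contact_force: [-0.6, 0.0, 0.2]
opening: 0.548
t43.5 pos [574.1 106.1 195. ] rpy [-89.9  -0.4  45.5] open 0.548 F [-0.6  0.   0.2] q [ 0.18  0.34  1.77  0.01  1.03 -0.62]
  shift cm [ 4.2   4.52 -6.48] turn deg [-0.2 35.5  0.4]
```

View pics/t17.png

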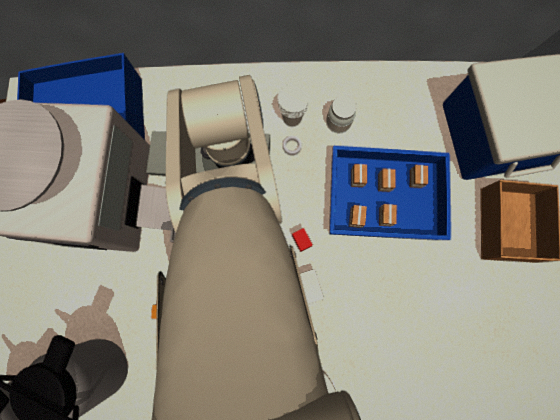

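View pics/s17.png

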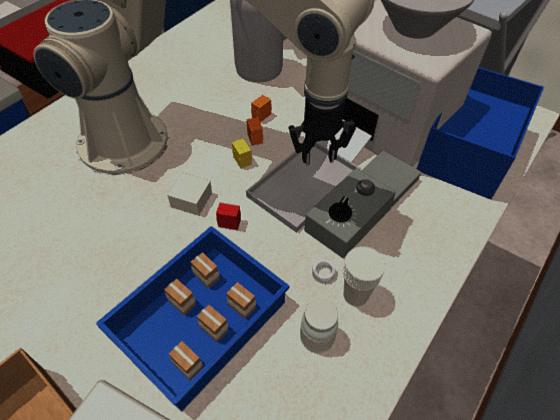

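```bash
python3 -m crank '[[0,0,0,2,0,-3.1,0],[0,0,0,2,0,-3.1,0],[0,7,0,0,0,0,0],[0,7,0,0,0,0,0],[0,7,0,0,0,0,0],[0,7,0,0,0,0,0],[0,7,0,0,0,0,0],[0,5,0,0,0,0,0],[0,0,0,0,2,0,0],[0,0,0,0,2,0,0]]'; python3 -c "
from h import *
to(651,91,95,5)
im=cams.grab_frame('wrist');cv2.imwrite('pics/w18.png',im)"
```

```text
clock: 44.43
eef_pos: [650.5, 89.7, 157.6]
tcp_rot: [-1.565, -0.009, 0.118]
contact_force: [-0.0, -0.6, -0.4]
opening: 0.502
t44.4 pos [650.5  89.7 157.6] rpy [-89.6  -0.5   6.7] open 0.502 F [-0.  -0.6 -0.4] q [0.13 0.48 1.64 0.01 1.01 0.01]
  shift cm [0.01 6.26 0.09] turn deg [-0.4  1.7  0.5]
```

View pics/w18.png

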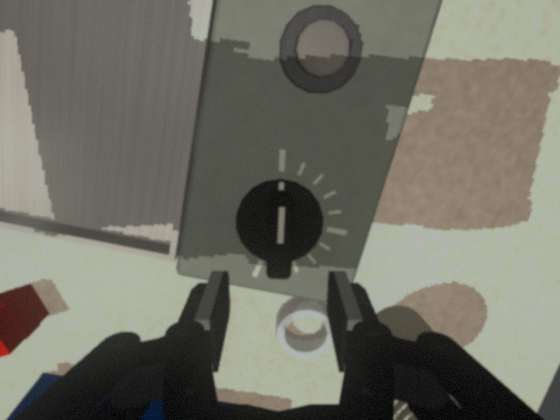

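```bash
python3 -m crank '[[0,1.5,0,0,2,0,0],[0,0,0,0,2,0,0],[0,0,0,0,1.5,0,0],[0,0,0,0,0.4,0,0],[0,0,0,0,0,0,0],[0,0,0,0,0,0,-1],[0,0,0,0,0,0,-1],[0,0,0,0,0,0,-1],[0,0,0,0,0,0,-1],[0,0,0,0,0,0,-1]]' 40; python3 -c "
from h import *
to(651,91,95,-115)"
```

```text
clock: 45.32
eef_pos: [651.6, 89.5, 95.3]
tcp_rot: [-1.564, -0.009, 0.112]
contact_force: [2.1, -0.0, -9.6]
opening: 0.162
t45.3 pos [651.6  89.5  95.3] rpy [-89.6  -0.5   6.4] open 0.162 F [ 2.1 -0.  -9.6] q [0.13 0.56 1.67 0.01 0.9  0.01]
  shift cm [-0.05  0.04  0.16] turn deg [-8.000e-01  1.214e+02 -1.000e-01]
```

```bash
python3 -m crank '[[0,7,0,0,0,0,-1],[0,7,0,0,0,0,-1],[0,7,0,0,0,0,-1],[0,7,0,0,0,0,-1],[0,7,0,0,0,0,-1],[0,7,0,0,0,0,-1],[0,7,0,0,0,0,-1],[0,7,0,0,0,0,-1],[0,7,0,0,0,0,-1],[0,7,0,0,0,0,-1]]'; python3 -c "
from h import *
to(651,91,95,-114.5)"
```

```text
clock: 46.15
eef_pos: [647.1, 91.9, 95.3]
tcp_rot: [-1.566, 0.009, -1.134]
contact_force: [1.3, 3.5, -9.0]
opening: 0.156
t46.1 pos [647.1  91.9  95.3] rpy [-89.7   0.5 -65. ] open 0.156 F [ 1.3  3.5 -9. ] q [0.13 0.55 1.68 0.01 0.91 1.26]
  shift cm [0.25 0.03 0.32] turn deg [-0.  49.5 -0.6]
```

```bash
python3 -m crank '[[0,7,-0.5,0.2,0,0.2,-1],[0,7,0,0,0,0,-1],[0,7,0,0,0,0,-1],[0,7,0,0,0,0,-1],[0,7,0,0,0,0,-1],[0,7,0,0,0,0,-1],[0,6.5,0,0,0,0,-1],[0,0,0,0,0,0,-1],[0,0,0,0,0,0,-1],[0,0,0,0,0,0,-1]]'; python3 -c "
from h import *
to(651,91,95,-114.5)"
```

```text
clock: 46.98
eef_pos: [646.9, 96.0, 95.3]
tcp_rot: [-1.573, 0.005, -1.999]
contact_force: [1.6, 1.3, -10.9]
opening: 0.153
t47.0 pos [646.9  96.   95.3] rpy [ -90.1    0.3 -114.6] open 0.153 F [  1.6   1.3 -10.9] q [0.14 0.56 1.68 0.01 0.91 2.14]
  shift cm [0.29 0.03 0.58] turn deg [ 0.1 -0.1 -0.3]
```

```bash
python3 -m crank '[[0,0,0,0,0,0,-0.2],[0,0,0,0,0,0,0],[0,0,0,0,0,0,0],[0,0,0,0,0,0,0],[0,0,0,0,-1.5,0,0],[0,0,0,0,-3,0,0],[0,0,0,0,-3,0,0],[0,0,0,0,-3,0,0],[0,0,0,0,0,0,0],[0,0,0,0,0,0,0]]'; python3 -c "
from h import *
to(660,188,120,-114.5)
s=r.sense();im=cams.grab_frame('wrist');cv2.imwrite('pics/w19.png',im);np.save('pose.npy',np.array([s['eef_pos'],s['tcp_rot']]))"
```

```text
clock: 47.82
eef_pos: [647.6, 94.9, 210.0]
tcp_rot: [-1.57, 0.007, -1.988]
contact_force: [0.2, -0.1, -0.9]
opening: 0.5
t47.8 pos [647.6  94.9 210. ] rpy [ -89.9    0.4 -113.9] open 0.500 F [ 0.2 -0.1 -0.9] q [0.14 0.43 1.6  0.01 1.11 2.13]
  shift cm [-8.94  9.07 -2.65] turn deg [-0.   0.6 -0.4]
```

View pics/w19.png

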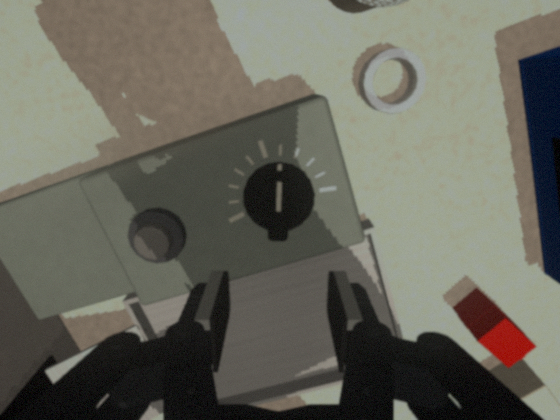

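```bash
python3 -c "
from h import *
im=cv2.imread('pics/w19.png');crop(im,110,120,350,270,3.3,'c7.png')
p=np.load('pose.npy')
print(at('wrist',155,240,88,p))
"
```

```text
[660.59963071 189.90878427  88.        ]
```

View pics/c7.png

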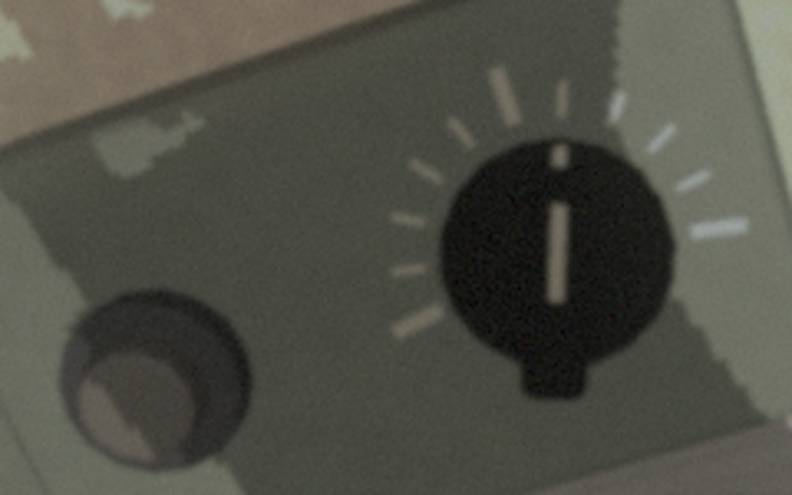

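```bash
python3 -m crank '[[0,0,0,-3,0,-0.9,-1],[0,0,0,-3,0,-0.9,-1],[0,0,0,-2.8,0,-0.8,-1],[0,0,0,0,0,0,-1],[0,0,0,0,3,0,-1],[0,0,0,0,3,0,-1],[0,0,0,0,1.5,0,-1],[0,0,0,0,0,0,-1],[0,0,0,0,0,0,-1],[0,0,0,0,0,0,-1]]'; python3 -c "
from h import *
to(660,190,110,-114.5)
s=r.sense();im=cams.grab_frame('wrist');cv2.imwrite('pics/w20.png',im);np.save('pose.npy',np.array([s['eef_pos'],s['tcp_rot']]))"
```

```text
clock: 48.7
eef_pos: [658.0, 187.9, 127.0]
tcp_rot: [-1.574, 0.003, -1.986]
contact_force: [-0.8, -0.4, 0.0]
opening: -0.002
t48.7 pos [658.  187.9 127. ] rpy [ -90.2    0.2 -113.8] open -0.002 F [-0.8 -0.4  0. ] q [0.27 0.56 1.59 0.   1.   2.26]
  shift cm [-0.26  1.7   0.1 ] turn deg [ 0.2  0.7 -0.2]
```

View pics/w20.png

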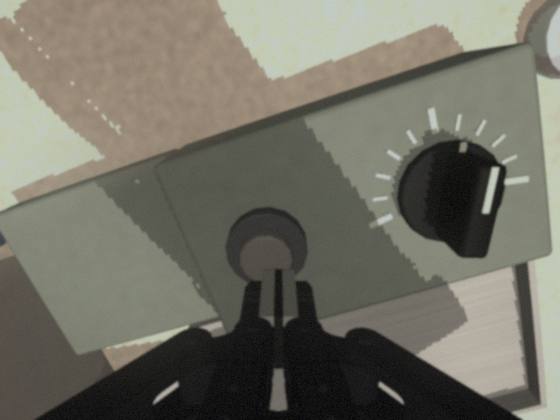

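```bash
python3 -c "
from h import *
p=np.load('pose.npy')
for z in (80,85,90): print(at('wrist',266,258,z,p))
print(proj('wrist',(660,190,85),p), proj('wrist',p[0]+[0,0,-11],p))"
```

```text
[656.25610632 194.48587376  80.        ]
[658.46680082 193.30358854  85.        ]
[660.67749531 192.12130332  90.        ]
(np.float64(270.5729397379041), np.float64(253.25894479568365)) (np.float64(275.23636530151254), np.float64(286.0692742439138))
```

```bash
python3 -m crank '[[0,0,0,-0.45,0,0,-1],[0,0,0,0,1,0,-1],[0,0,0,0,0.8,0,-1],[0,0,0,0,0.5,0,-1],[0,0,0,0,0,0,-1],[0,0,0,0,0,0,-1],[0,0,0,0,0,0,-1],[0,0,0,0,0,0,-1],[0,0,0,0,0,0,-1],[0,0,0,0,0,0,-1]]'; python3 -c "
from h import *
to(660,192,95,-114.5)
s=r.sense();im=cams.grab_frame('wrist');cv2.imwrite('pics/w21.png',im)"
```

```text
clock: 49.58
eef_pos: [662.9, 192.7, 106.6]
tcp_rot: [-1.568, 0.008, -1.987]
contact_force: [-0.0, -0.6, 0.6]
opening: 0.0
t49.6 pos [662.9 192.7 106.6] rpy [ -89.8    0.4 -113.8] open 0.000 F [-0.  -0.6  0.6] q [0.28 0.59 1.59 0.   0.96 2.26]
  shift cm [ 0.19  1.16 -0.25] turn deg [-0.2  0.7 -0.4]
```

View pics/w21.png

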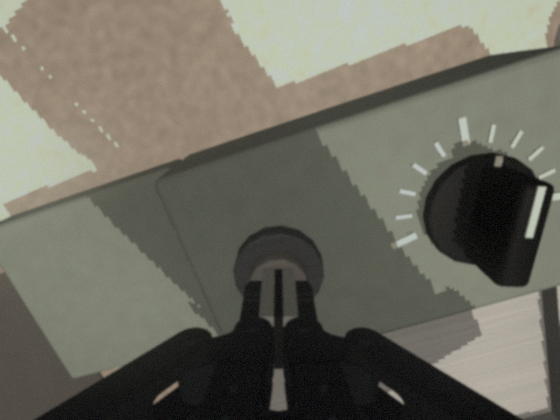

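```bash
python3 -m crank '[[0,0,0,0,0.4,-0.2,-1],[0,0,0,0,0.4,0,-1],[0,0,0,0,0.3,0,-1],[0,0,0,0,0,0,-1],[0,0,0,0,0,0,-1],[0,0,0,0,0,0,-1],[0,0,0,0,0,0,-1],[0,0,0,0,0,0,-1],[0,0,0,0,0,0,-1],[0,0,0,0,0,0,-1]]'; python3 -c "
from h import *
to(660,192,90,-114.5)"
```

```text
clock: 50.47
eef_pos: [661.8, 193.8, 97.7]
tcp_rot: [-1.566, 0.009, -1.986]
contact_force: [-1.4, 0.2, 4.5]
opening: 0.001
t50.5 pos [661.8 193.8  97.7] rpy [ -89.7    0.5 -113.8] open 0.001 F [-1.4  0.2  4.5] q [0.28 0.59 1.6  0.   0.94 2.26]
  shift cm [ 0.24  0.77 -0.1 ] turn deg [-0.3  0.7 -0.5]
```

```bash
python3 -m crank '[[0,0,0,0,0.4,0,-1],[0,0,0,0,0.3,0,-1],[0,0,0,0,0.3,0,-1],[0,0,0,0,0,0,-1],[0,0,0,0,0,0,-1],[0,0,0,0,0,0,-1],[0,0,0,0,0,0,-1],[0,0,0,0,0,0,-1],[0,0,0,0,0,0,-1],[0,0,0,0,0,0,-1]]'; python3 -c "
from h import *
to(660,192,90,-114.5)"
```

```text
clock: 51.3
eef_pos: [662.0, 193.8, 98.4]
tcp_rot: [-1.565, 0.01, -1.986]
contact_force: [-1.1, -0.3, 3.7]
opening: -0.001
t51.3 pos [662.  193.8  98.4] rpy [ -89.7    0.6 -113.8] open -0.001 F [-1.1 -0.3  3.7] q [0.28 0.59 1.6  0.   0.94 2.26]
  shift cm [ 0.26  0.84 -0.12] turn deg [-0.3  0.7 -0.6]
```

```bash
python3 -m crank '[[0,0,0,0,0.4,0,-1],[0,0,0,0,0.4,0,-1],[0,0,0,0,0.5,0,-1],[0,0,0,0,0.5,0,-1],[0,0,0,0,0.6,0,-1],[0,0,0,0,0.6,0,-1],[0,0,0,0,0.6,0,-1],[0,0,0,0,0.6,0,-1],[0,0,0,0,0.6,0,-1],[0,0,0,0,0.6,0,-1]]'; python3 -c "
from h import *
to(660,192,90,-114.5)
s=r.sense();im=cams.grab_frame('wrist');cv2.imwrite('pics/w22.png',im)"
```

```text
clock: 52.13
eef_pos: [662.6, 194.1, 96.2]
tcp_rot: [-1.563, 0.012, -1.986]
contact_force: [-21.7, -6.6, 54.8]
opening: -0.003
t52.1 pos [662.6 194.1  96.2] rpy [ -89.5    0.7 -113.8] open -0.003 F [-21.7  -6.6  54.8] q [0.28 0.6  1.6  0.   0.93 2.26]
  shift cm [ 0.3   0.61 -0.16] turn deg [-0.5  0.7 -0.7]
```

View pics/w22.png

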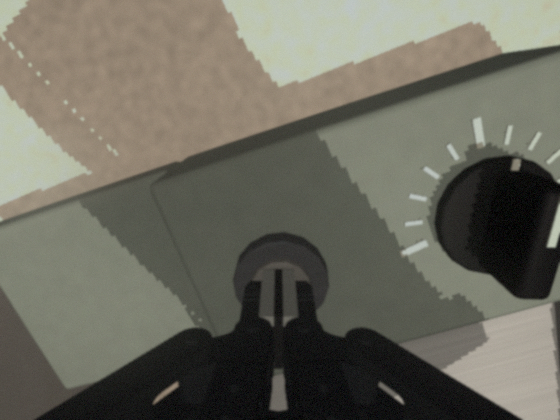

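```bash
python3 -m crank '[[0,0,0,0,-1.5,0,-1],[0,0,0,0,-3,0,-1],[0,0,0,0,-3.5,0,-1],[0,0,0,0,-3.5,0,-1],[0,0,0,0,-2,-1,-1],[0,0,0,2,0,-3,-1],[0,0,0,2,0,-3,-1],[0,0,0,2,0,-3,-1],[0,0,0,0,0,0,-1],[0,0,0,0,0,0,-1]]'; python3 -c "
from h import *
to(560,150,240,-114.5)
im=cams.grab_frame('wrist');cv2.imwrite('pics/w23.png',im)
im=cams.grab_frame('scene');cv2.imwrite('pics/s23.png',im)"
```

```text
clock: 53.02
eef_pos: [541.1, 178.0, 235.0]
tcp_rot: [-1.561, 0.014, -1.987]
contact_force: [0.4, 0.6, 0.3]
opening: 0.003
t53.0 pos [541.1 178.  235. ] rpy [ -89.4    0.8 -113.8] open 0.003 F [0.4 0.6 0.3] q [0.31 0.27 1.77 0.   1.09 2.3 ]
  shift cm [ 1.79 -0.49  2.87] turn deg [-0.6  0.7 -0.8]
```

View pics/w23.png

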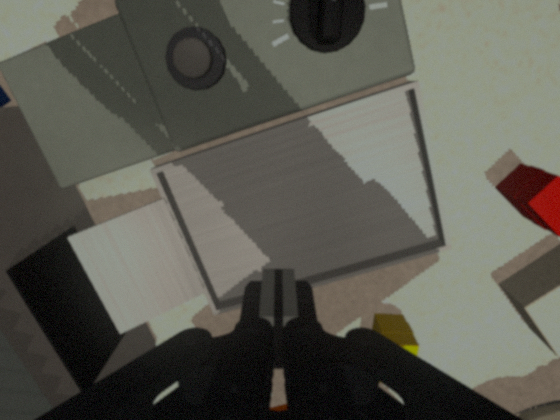

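View pics/s23.png

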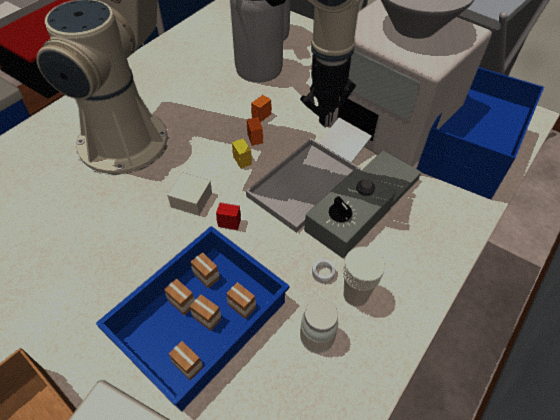

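```bash
python3 -c "
from h import *
im=cams.grab_frame('top');cv2.imwrite('pics/t24.png',im)
a=cv2.resize(im[120:190,190:280],None,fx=4.3,fy=4.3,interpolation=2);b=cv2.resize(cv2.imread('pics/s23.png')[225:400,100:290],None,fx=2.1,fy=2.1,interpolation=2)
h=max(a.shape[0],b.shape[0]);o=np.zeros((h,a.shape[1]+b.shape[1],3),np.uint8);o[:a.shape[0],:a.shape[1]]=a;o[:b.shape[0],a.shape[1]:]=b
cv2.imwrite('pics/c8.png',o);s=r.sense();print(s['contact_force'],np.abs(s['qvel']).max())"
```

```text
[0.2901563  0.34165808 0.90258899] 0.016299689904472142
```

View pics/c8.png

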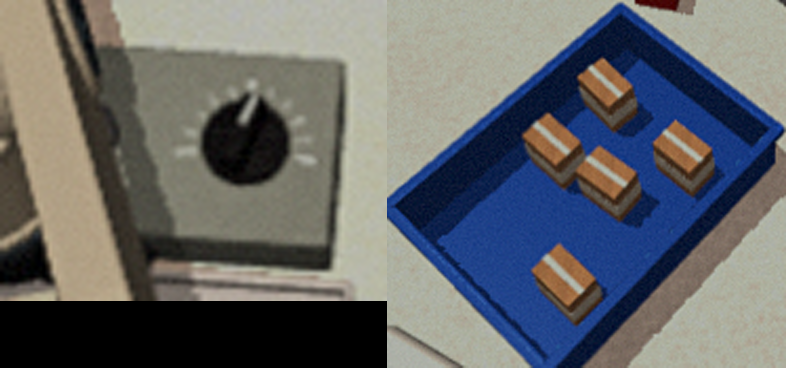

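View pics/t24.png

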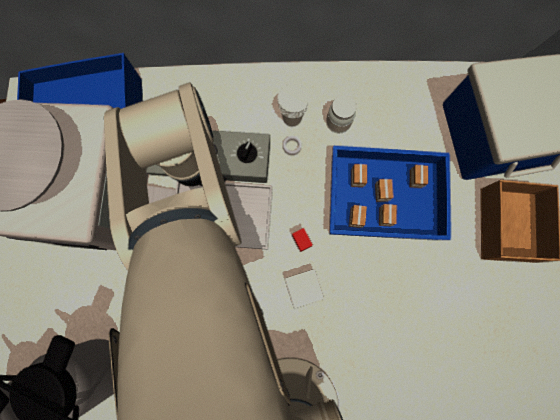

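```bash
python3 -c "
from h import *
print(order.sign_off())"
```

```text
the job is handed in; nothing more can be done
None
```

I finished all four steps in order and handed the job in at about 53 s.

1. **Dial to 0:** I turned it back from 8, and the wrist picture showed the pointer on the long 0 tick.
2. **Cartons:** All five cartons that were present went from the catch tray into the blue tote, standing upright in one layer.
3. **Dial to 6:** A wrist close-up after release showed the pointer on the first tick past the long 5.
4. **Start button:** I pressed it until the force jumped from about 4 N to 55 N, which I take as the hard stop, then let go.

**Last checks:**
- The dial was still at 6, all five cartons were upright inside the tote, and the tray was empty.
- The cups, tape and jar stood where they had been, and the arm was clear with contact force near zero.

**Surprises and limits:**
- One carton had shifted about 2 cm inside the tote between my pictures while the arm was away from it. It was still upright and inside, so I left it.
- While holding the dial for the turn to 6 there was about 10 N of downward pull at the wrist, which I could not explain.
- I could not see the button while pressing it, so the full press is judged from height and force only. Its return was only seen in the last wrist picture, where it looked free; I did not measure it.

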